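Put the tube carrier and clamp collar back on the mixer's leaning spindle

ROBOT

A 6-joint arm with a two-finger parallel gripper is mounted at the origin on the work surface. World frame = base frame: x ahead of the robot, y to its left, z up, the work surface at z = 0. Lengths are in m, angles in degrees, forces in N, time in s.
With the tool pointing down it reaches from about 0.35 to 0.875 m from the base axis. Payload 4.2 kg.
Tool frame: the origin (TCP) lies between the finger pads; the fingertips stand 11 mm ahead of it and the grasp point (between the pads) lies 8 mm behind it; z points along the fingers, y is the direction in which the jaws open and shut (so a half turn about z gives the same grasp; the last joint's range is limited). The gripper opens to 87 mm and grips with 3 to 60 N. Pads are 19 mm wide; open, the fingers measure 117 mm over their backs; the gripper's body (75 mm by 190 mm) begins 51 mm behind the grasp point.
Start: joints at [87.525, 22.042, 0.453, 0, -68.411, -14.817], TCP at [0.186, 0.597, 0.234] pointing down, gripper open.
Joint ranges: [-179.83, 179.83], [-69.29, 118.12], [-61.27, 80.66], [-181.25, 117.63], [-171.15, -9.14], [-177.46, 177.46]. Speed limits (degrees/s): [159.86, 159.86, 180, 180, 180, 180].

INTERFACE

Orientations are given as a 3x3 rotation matrix whose columns are the frame's x, y, z axes.
In Python, from station import sense, capture, get_calibration, finish_job, search_frame, cut_out gives the robot as it stands.
- The arm moves only by the tool arm_command, never from a script. Its argument "rows" is a list of rows, each an object with "fingers": the opening in per cent of the stroke, from 0 (shut) to 100 (fully open); "travel": the shift along the tool's x, y, z in cm, a list of three; "roll": the turn about the tool's z in degrees. A call has 1 to 10 rows; each row is the pose to reach, as a shift and turn from the pose commanded when the call began, along the tool's axes at that moment; what a row does not reach only later rows make up. A row lasts 1/10 s, in which the tool goes at most 50 mm and 8.59 degrees, less where a joint would pass 70% of its speed; a pose out of reach is approached as far as the arm can. A call with a gripper value outside its range is refused whole. The fingers move at their own pace and stop on an object; the grip force is fixed at half the most. Time passes only in rows, so rows that repeat a pose let the fingers close. It gives the time, the measured TCP pose, the force and the opening at its end, in the units of the state.
- sense(): the state, without advancing time (a new reading comes with each control period).
- capture(name): name is "scene" or "side" or "wrist"; returns (picture, depth): 400x640x3 uint8, red, green, blue; 400x640 float32, m along the optical axis (not along the pixel's ray), 0 where there is no reading.
- get_calibration(name): a dict with "fov_y" (degrees; the focal length in pixels is half the picture's height over the tangent of half this angle, whatever the lens; pixels are square), "cx", "cy" (the principal point, pixels), "origin" and "attitude" of the camera in the world; the wrist camera has in their place "mount" (4x4, takes a point from camera to tool coordinates, whose origin is the TCP and whose axes are the flange's). Camera axes: x right, y down, z forward; pixel columns grow to the right and rows downward; lengths in m; the calibration is good to about 2 mm. A picture is of the moment at which its call begins: read the wrist's pose just before it. get_calibration takes no time and is no camera call.
- finish_job(): hands the job in, once; it reports no verdict.
Trained networks look in the newest picture that a camera, given by its name, has taken for a name from the list of things; names that differ only in an ending like _2 or _b are one class to them, and where a whole thing is asked for, a point or a joint stands for the part that bears it (a point fixed in the world has none). Each returns a list of dicts, best first, with "p" (0 to 1); they miss things now and then, are a little off and sometimes report something else, mostly with a low value. They report only what shows in the picture. A call takes as long as a camera call. They do not tell look-alikes from the thing itself.
- search_frame(camera, label): "position" ([x, y, z] in m, in world coordinates, good to about 4 mm: the middle of the surface that is visible of it).
- cut_out(camera, label): "mask" (400x640 bool, what is visible of it).
The state is a dict: "time_s": time; "joints": joint angles; "joint_velocities": joint speeds; "effort": joint torques, N m; "tcp_pos": TCP position; "ee_rot": TCP orientation; "wrist_force": force on the tool from outside, world axes, zero at the start; "moment": the same for the moment, N m; "gripper_width": opening from 0.0 (shut) to 1.0 (fully open).
Only numpy, scipy, OpenCV 4.12 (cv2) and the standard library are available. Lean on these libraries where they do the work, as an engineer would, in place of code of your own. Each camera call takes 0.05 s, during which the arm holds its last target. There are 200 camera calls.

TASK

Put the blood-tube mixer back together: lift the washed tube carrier up off its drying stand and slide it, hub outwards, down the mixer's leaning spindle until it sits fully home on the flange; then slide the loose black clamp collar down the spindle until it sits flush on the carrier's hub. Do it gently, do not slam either part home, and do not knock over or push away the specimen pots standing around.

Things in the scene. Friction and masses are not known exactly. Their poses are not given: they have to be found in the camera images.
- carrier: Tube carrier, aluminium, 280 g: flat disc 120 mm across, 10 mm thick, 12 dark tube holes near its rim; on its upper face a central hub 44 mm across rises 34 mm (44 mm overall height). A 24 mm bore runs right through. Origin: centre of the bore at the disc's underside; z along the bore towards the hub's end. Starts on the drying stand, disc level, hub up.
- collar: Clamp collar, black ribbed plastic ring, 140 g: 56 mm across (57 over the ribs), 36 mm high, 24 mm bore right through, both ends alike. Origin: centre of its underside, z along the bore. It starts lying flat on the worktop.
- stand: Drying stand, fixed to the bench: steel foot 110 mm across and 10 mm high, a white column 40 mm across up to 50 mm height, and above it an upright steel peg 16 mm across reaching 116 mm height. Origin: centre of the foot's underside, z up. The carrier rests on the column's top, around the peg.
- peg_tip (a point): Top end of the drying stand's peg: the carrier's underside must be lifted above this before it moves sideways.
- spindle: Spindle of the tube mixer (fixed white box 150 x 130 mm, 66 mm high). z runs up along it, leaning 30 deg from vertical towards the mixer's front, roughly to the robot. Origin: on its axis at the upper face of its 60 mm flange, 130 mm above the bench. Shaft 20 mm across, 70 mm long from the flange, last 9 mm tapering to 13. The carrier is home with its origin here, z axes aligned.
- collar_seat (a point): Point on the spindle's axis, 44 mm out from the flange, with the spindle's orientation: where the collar's origin comes when it sits on the hub of a fully seated carrier. The shaft reaches 26 mm into the collar.
- pot_a: Bystander, leave it alone: white-lidded specimen pot, 62 mm across, 58 mm high; origin at the centre of its underside.
- pot_b: Bystander, leave it alone: red-lidded specimen pot, 62 mm across, 58 mm high; origin at the centre of its underside.
- pot_c: Bystander, leave it alone: green-lidded specimen pot, 62 mm across, 58 mm high; origin at the centre of its underside.
There are look-alikes about, which are no part of the job. Several things have the shape of the collar; the one meant has the colours described above.

How it is judged:
By the outcome, as a careful person would: the job done as asked, in the order asked, and still so for the second after the job is handed in, with the robot touching nothing.
It also fails if it takes over 70 s, if anything falls off the work surface, if the arm or the gripper's body presses on something with over 40 N, if the wrist force passes 120 N, or if a joint passes its speed limit or range.

## Working session

There is one attempt and no reset: what is moved stays moved. The work goes in short steps, Python scripts to look and compute and a tool call to move; the robot and the scene stay as the last step left them, time stands still between calls to the robot, and variables do not carry over. Pictures are saved under pics/ and viewed, about 8 in all and at most 12, crops included, and the job is handed in when it is done.

Besides the shell and the picture viewer there is one more tool, called after "Request:" in YAML: its name, and indented under it one key for each argument. arm_command: Moves the arm, as the interface text tells. Its arguments: {"type":"object","properties":{"rows":{"type":"array","items":{"type":"object","properties":{"fingers":{"type":"number"},"travel":{"type":"array","items":{"type":"number"}},"roll":{"type":"number"}}}}},"required":["rows"]}

```bash
mkdir -p pics; ls
python3 - <<'E'
from station import *
import cv2,numpy as np
s=sense();print({k:np.round(v,3).tolist() for k,v in s.items()})
for n in ["scene","side"]:
    p,d=capture(n);cv2.imwrite(f"pics/{n}0.png",p[:,:,::-1])
    c=get_calibration(n);print(n,{k:np.round(v,3).tolist() for k,v in c.items()})
    for l in ["carrier","collar","stand","spindle","pot_a","pot_b","pot_c"]:
        print(l,[(np.round(r['position'],3).tolist(),round(r['p'],2)) for r in search_frame(n,l)])
print(get_calibration("wrist"))
a=cv2.imread("pics/scene0.png");b=cv2.imread("pics/side0.png")
E
```

```text
pics
{'time_s': 0.0, 'joints': [87.526, 22.092, 0.379, -0.027, -68.413, -14.817], 'joint_velocities': [-0.095, 0.04, 0.057, -0.013, 0.103, 0.054], 'effort': [-0.001, -39.066, 18.739, 4.22, 0.011, -0.0], 'tcp_pos': [0.186, 0.596, 0.232], 'ee_rot': [[0.955, -0.297, -0.001], [-0.297, -0.955, -0.002], [0.0, 0.002, -1.0]], 'wrist_force': [-0.15, -0.884, -0.517], 'moment': [-0.002, 0.013, -0.008], 'gripper_width': 0.998}
scene {'fov_y': 54.153, 'cx': 312.806, 'cy': 200.804, 'origin': [0.93, 0.54, 0.814], 'attitude': [[-0.855, 0.394, -0.337], [0.518, 0.631, -0.578], [-0.015, -0.668, -0.744]]}
carrier [([0.56, 0.225, 0.06], 0.63)]
collar [([0.814, -0.152, 0.033], 0.9), ([0.542, -0.059, 0.037], 0.86), ([0.642, 0.021, 0.034], 0.64)]
stand [([0.583, 0.236, 0.009], 0.72), ([0.64, 0.02, 0.035], 0.47)]
spindle [([0.575, -0.204, 0.124], 0.63)]
pot_a [([0.476, 0.034, 0.061], 0.95), ([0.773, 0.11, 0.055], 0.77), ([0.72, -0.094, 0.058], 0.7)]
pot_b [([0.476, 0.034, 0.061], 0.95), ([0.773, 0.11, 0.055], 0.77), ([0.72, -0.094, 0.058], 0.7)]
pot_c [([0.476, 0.034, 0.061], 0.95), ([0.773, 0.11, 0.055], 0.
[... 458 characters left out ...]
, 0.91), ([0.467, 0.004, 0.053], 0.84), ([0.545, 0.196, 0.061], 0.32)]
pot_b [([0.764, 0.08, 0.046], 0.91), ([0.467, 0.004, 0.053], 0.84), ([0.545, 0.196, 0.061], 0.32)]
pot_c [([0.764, 0.08, 0.046], 0.91), ([0.467, 0.004, 0.053], 0.84), ([0.545, 0.196, 0.061], 0.32)]
{'fov_y': 64.59707774779139, 'cx': 315.28487679690176, 'cy': 196.48396302337247, 'mount': array([[ 1.07520554e-03, -9.57733301e-01, -2.87655642e-01,
         7.97090919e-02],
       [ 9.99998515e-01,  6.42395267e-04,  1.59899734e-03,
         3.21576576e-04],
       [-1.34662438e-03, -2.87656935e-01,  9.57732569e-01,
        -1.51634740e-01],
       [ 0.00000000e+00,  0.00000000e+00,  0.00000000e+00,
         1.00000000e+00]])}
```

View pics/scene0.png

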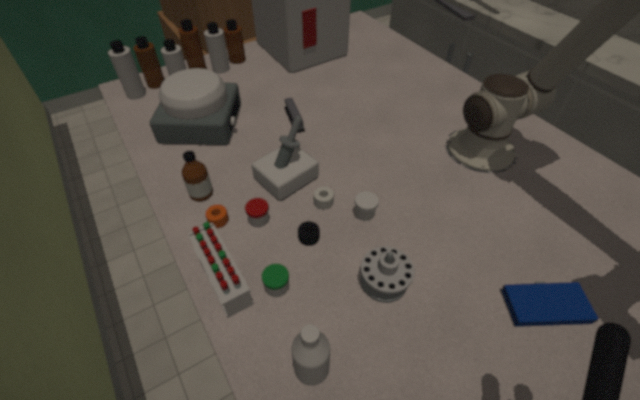

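View pics/side0.png

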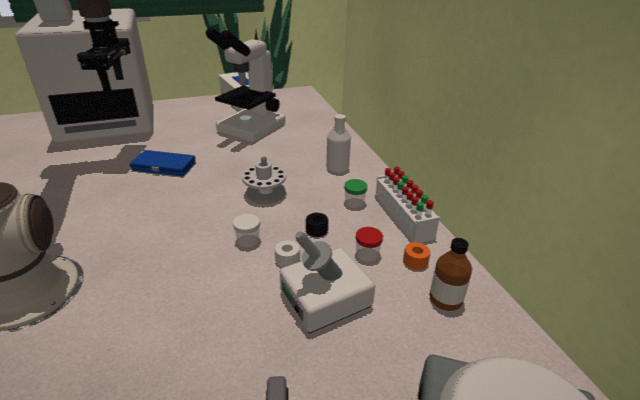

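The scene view shows three things shaped like the collar: a black ring at (309,233), a white/grey ring at (323,197) and an orange ring at (217,214). By the description it is the black one. The carrier is at (387,268), the mixer spindle at (290,150), and the pots are white (366,204), red (257,208) and green (275,277). Next I'll measure with depth clouds and check a close crop.

```bash
cat > h.py <<'E'
from station import *
import cv2,numpy as np
from scipy.optimize import least_squares
def cloud(n,d,c=None,T=None):
    c=c or get_calibration(n)
    f=200/np.tan(np.radians(c['fov_y']/2)); v,u=np.indices(d.shape)
    P=np.stack([(u-c['cx'])/f*d,(v-c['cy'])/f*d,d],-1)
    if n=="wrist":
        s=sense(); M=c['mount']; P=P@M[:3,:3].T+M[:3,3]
        return P@np.array(s['ee_rot']).T+np.array(s['tcp_pos'])
    return P@np.array(c['attitude']).T+np.array(c['origin'])
def circ(xy,r=None):
    m=np.median(xy,0)
    f=(lambda p:np.hypot(*(xy-p[:2]).T)-(r or p[2]))
    s=least_squares(f,[*m,r or .03],loss='soft_l1',f_scale=.001)
    return s.x
E
python3 - <<'E'
from h import *
for n in ["scene","side"]:
    p,d=capture(n);P=cloud(n,d);ok=d>0
    np.savez(f"{n}.npz",p=p,P=P,d=d)
    z=P[...,2]
    near=lambda x,y,r:(np.hypot(P[...,0]-x,P[...,1]-y)<r)&ok
    m=near(.6,.1,.06)&(abs(z)<.02);print(n,"table z",np.median(z[m]))
    m=near(.553,.212,.09)&(z>.05)&(z<.07); print("disc",circ(P[m][:,:2],None),P[m][:,:2].min(0),P[m][:,:2].max(0),np.median(z[m]),m.sum())
    m=near(.553,.212,.05)&(z>.088)&(z<.102); print("hubtop mean",P[m].mean(0),P[m].min(0),P[m].max(0),m.sum())
    m=near(.637,.012,.05)&(z>.030)&(z<.045); print("collar top",P[m].mean(0),P[m].min(0),P[m].max(0),m.sum())
    m=near(.56,-.21,.12)&(z>.11); print("spindle",P[m].min(0),P[m].max(0),m.sum(), cut_out(n,"spindle")[0]['mask'].sum())
    # slices of spindle/shaft
    for a in np.arange(.10,.2,.01):
        k=near(.56,-.21,.12)&(z>a)&(z<a+.01); print(round(a,2),k.sum(),np.round(P[k][:,:2].min(0),3),np.round(P[k][:,:2].max(0),3)) if k.sum() else 0
a=cv2.imread("pics/scene0.png")[90:310,180:430];b=cv2.imread("pics/side0.png")[140:340,220:440]
b=cv2.resize(b,None,fx=1.1,fy=1.1)
cv2.imwrite("pics/crop1.png",cv2.convertScaleAbs(np.hstack([cv2.resize(a,(400,352)),cv2.resize(b,(387,352))]),alpha=1.4))
E
```

```text
scene table z 0.0004352888238720043
disc [0.55029072 0.21198689 0.04711944] [0.49140201 0.15480768] [0.61170462 0.27313238] 0.0602436346912677 1624
hubtop mean [0.55481406 0.21630783 0.09361577] [0.53017374 0.19309571 0.08804866] [0.57352661 0.23661994 0.10159877] 223
collar top [0.63902885 0.01267256 0.03610318] [ 0.61055164 -0.01629685  0.0302055 ] [0.6657242  0.03748623 0.0406492 ] 287
spindle [ 0.52107082 -0.24641821  0.11038583] [ 0.59176079 -0.18521454  0.19552938] 422 654
0.1 57 [ 0.559 -0.222] [ 0.599 -0.192]
0.11 56 [ 0.534 -0.225] [ 0.592 -0.193]
0.12 75 [ 0.538 -0.246] [ 0.588 -0.185]
0.13 84 [ 0.55  -0.242] [ 0.587 -0.186]
0.14 67 [ 0.543 -0.23 ] [ 0.589 -0.193]
0.15 30 [ 0.537 -0.223] [ 0.561 -0.207]
0.16 31 [ 0.532 -0.223] [ 0.554 -0.207]
0.17 32 [ 0.526 -0.23 ] [ 0.547 -0.209]
0.18 35 [ 0.521 -0.224] [ 0.541 -0.21 ]
0.19 12 [ 0.523 -0.222] [ 0.535 -0.213]
side table z 0.0005942170307728922
disc [0.55236493 0.21366757 0.04734407] [0.49316325 0.15421707] [0.61132157 0.27341594] 0.06038743756332898 705
hubtop mean [0.55192348 0.20897734 0.09370268] [0.53205096 0.19279025 0.08815827] [0.57438276 0.23762844 0.10177793] 113
collar top [0.63720757 0.00911363 0.0354879 ] [ 0.60996271 -0.01751069  0.03003217] [0.66647806 0.04118433 0.03991272] 264
spindle [ 0.51999128 -0.24445581  0.11008023] [ 0.59243988 -0.18540659  0.19423706] 892 1098
0.1 64 [ 0.563 -0.231] [ 0.598 -0.211]
0.11 93 [ 0.534 -0.241] [ 0.592 -0.195]
0.12 199 [ 0.538 -0.244] [ 0.578 -0.19 ]
0.13 224 [ 0.546 -0.242] [ 0.588 -0.185]
0.14 125 [ 0.539 -0.234] [ 0.588 -0.189]
0.15 50 [ 0.534 -0.227] [ 0.559 -0.213]
0.16 47 [ 0.529 -0.228] [ 0.553 -0.216]
0.17 55 [ 0.522 -0.228] [ 0.546 -0.215]
0.18 70 [ 0.52  -0.229] [ 0.541 -0.211]
0.19 29 [ 0.522 -0.227] [ 0.534 -0.213]
```

View pics/crop1.png

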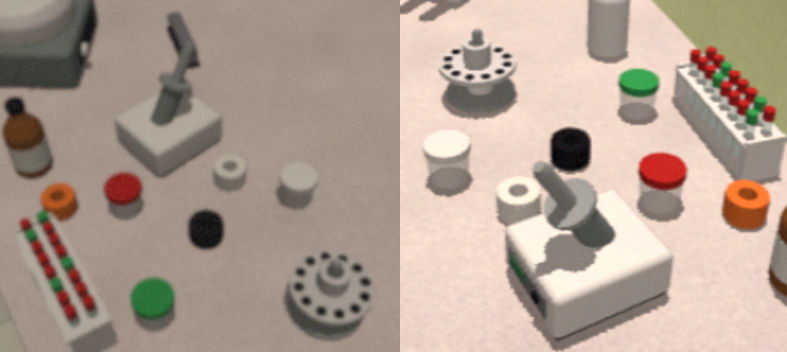

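The crop confirms the black ring at crop (206,228), world about (0.638, 0.0115). The spindle leans towards -x. Now I'll fit the shaft axis.

Run:
```python
from h import *
Q=[]
for n in ["scene","side"]:
    P=np.load(n+".npz")['P'].reshape(-1,3)
    k=(np.hypot(P[:,0]-.545,P[:,1]+.218)<.045)&(P[:,2]>.150)&(P[:,2]<.180)
    Q.append(P[k])
for name,X in (("scene",Q[0]),("side",Q[1]),("both",np.vstack(Q))):
    def f(p,full=False):
        t=np.radians(30);a=np.array([np.sin(t)*np.cos(p[2]),np.sin(t)*np.sin(p[2]),np.cos(t)])
        o=np.array([p[0],p[1],.13]);r=X-o;r=r-np.outer(r@a,a)
        return np.linalg.norm(r,axis=1)-.01
    s=least_squares(f,[.56,-.218,np.pi],loss='soft_l1',f_scale=.001)
    print(name,len(X),s.x[:2],np.degrees(s.x[2])%360,np.abs(f(s.x)).mean())
# table box edges orientation: mixer top at z=.066
P=np.vstack([np.load(n+".npz")['P'].reshape(-1,3) for n in ["scene","side"]])
k=(np.hypot(P[:,0]-.58,P[:,1]+.21)<.13)&(abs(P[:,2]-.066)<.004)
print(cv2.minAreaRect(P[k][:,:2].astype(np.float32)))
```

```text
scene 93 [ 0.5589256  -0.21674743] 188.1411833736529 0.0011110692036082508
side 152 [ 0.55998466 -0.21243474] 190.47316216600177 0.0005937328558357659
both 245 [ 0.55934787 -0.21378693] 188.79790689333944 0.0012615338909316228
((0.584003210067749, -0.20995786786079407), (0.15003468096256256, 0.1312597095966339), 11.61944580078125)
```

Request:
arm_command:
  rows:
    - {"fingers": 100,"travel": [4.6,2.6,0],"roll": -8}
    - {"fingers": 100,"travel": [9.2,5.2,0],"roll": -16}
    - {"fingers": 100,"travel": [13.9,7.7,0],"roll": -24}
    - {"fingers": 100,"travel": [18.5,10.3,0],"roll": -28}
    - {"fingers": 100,"travel": [23.1,12.9,0],"roll": -28}
    - {"fingers": 100,"travel": [27.8,15.4,0],"roll": -28}
    - {"fingers": 100,"travel": [32.4,18,0],"roll": -28}
    - {"fingers": 100,"travel": [37,20.6,0],"roll": -28}
    - {"fingers": 100,"travel": [41.7,23.1,0],"roll": -28}
    - {"fingers": 100,"travel": [46.3,25.7,0],"roll": -28}

```text
time_s: 2.0
tcp_pos: [0.5323, 0.2336, 0.2339]
ee_rot: [[0.983, 0.186, 0.001], [0.186, -0.983, 0.0], [0.001, -0.0, -1.0]]
wrist_force: [1.0, 1.9, -0.0]
gripper_width: 0.998
```

Request:
arm_command:
  rows:
    - {"fingers": 100,"travel": [0,0,0],"roll": 0}
    - {"fingers": 100,"travel": [0,0,0],"roll": 0}
    - {"fingers": 100,"travel": [0,0,0],"roll": 0}

```text
time_s: 2.3
tcp_pos: [0.5307, 0.2355, 0.2336]
ee_rot: [[0.982, 0.186, -0.0], [0.186, -0.982, 0.0], [-0.0, -0.0, -1.0]]
wrist_force: [0.6, 0.1, 0.5]
gripper_width: 0.999
```

```bash
cat >> h.py <<'E'
def to(x,y,z):
    s=sense();R=np.array(s['ee_rot']);t=np.array(s['tcp_pos'])
    print("t",round(s['time_s'],2),"tcp",np.round(t,4),"xaz",round(float(np.degrees(np.arctan2(R[1,0],R[0,0]))),2),"toolz",np.round(R[:,2],3),"F",np.round(s['wrist_force'],1),"w",round(s['gripper_width'],3),"travel cm",np.round(R.T@(np.array([x,y,z])-t)*100,2),"j",np.round(s['joints'],0))
E
python3 - <<'E'
from h import *
to(.552,.2135,.077)
p,d=capture("wrist");P=cloud("wrist",d);z=P[...,2];ok=d>0
cv2.imwrite("pics/w1.png",p[:,:,::-1])
n=(np.hypot(P[...,0]-.552,P[...,1]-.2135)<.08)&ok
m=n&(z>.055)&(z<.065);print("disc",m.sum(),np.median(z[m]),P[m].min(0),P[m].max(0))
m=n&(z>.088)&(z<.1)&(np.hypot(P[...,0]-.552,P[...,1]-.2135)<.035);print("hub",m.sum(),np.median(z[m]),P[m].min(0),P[m].max(0))
m=n&(z>.108);print("peg",m.sum(),P[m].min(0),P[m].max(0)) if m.any() else 0
E
```

```text
t 2.3 tcp [0.5307 0.2355 0.2336] xaz 10.74 toolz [-0.  0. -1.] F [0.6 0.1 0.5] w 0.999 travel cm [ 1.68  2.56 15.65] j [ 40.  18.  -6.  -0. -66.  61.]
disc 8355 0.06070692952131285 [0.49148307 0.15575006 0.0555918 ] [0.61092933 0.2749041  0.06498259]
hub 1250 0.0943759860929257 [0.52951168 0.19372797 0.08801215] [0.57288068 0.23679238 0.09937566]
peg 70769 [0.51029187 0.15653721 0.10805724] [0.58380672 0.29346477 0.3407627 ]
```

View pics/w1.png

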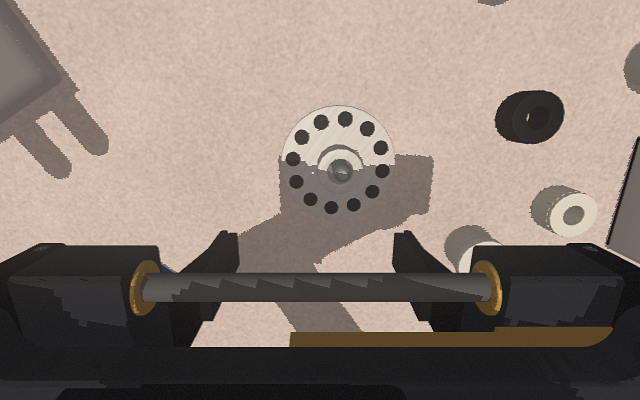

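The carrier is centred at pixel (340,160) with the peg in its bore. The black collar is at (530,117) and the grey/white lookalike at (572,214).

Request:
arm_command:
  rows:
    - {"fingers": 100,"travel": [1.65,2.45,2],"roll": 0}
    - {"fingers": 100,"travel": [1.65,2.45,5],"roll": 0}
    - {"fingers": 100,"travel": [1.65,2.45,8],"roll": 0}
    - {"fingers": 100,"travel": [1.65,2.45,11],"roll": 0}
    - {"fingers": 100,"travel": [1.65,2.45,13],"roll": 0}
    - {"fingers": 100,"travel": [1.65,2.45,14.5],"roll": 0}
    - {"fingers": 100,"travel": [1.65,2.45,15.3],"roll": 0}
    - {"fingers": 100,"travel": [1.65,2.45,15.6],"roll": 0}
    - {"fingers": 100,"travel": [1.65,2.45,15.6],"roll": 0}
    - {"fingers": 100,"travel": [1.65,2.45,15.6],"roll": 0}

```text
time_s: 3.35
tcp_pos: [0.5522, 0.2148, 0.0786]
ee_rot: [[0.982, 0.186, 0.002], [0.186, -0.982, 0.001], [0.002, -0.001, -1.0]]
wrist_force: [-0.6, -0.6, 0.8]
gripper_width: 1.001
```

Request:
arm_command:
  rows:
    - {"fingers": 60,"travel": [0,0,0],"roll": 0}
    - {"fingers": 52,"travel": [0,0,0],"roll": 0}
    - {"fingers": 48,"travel": [0,0,0],"roll": 0}
    - {"fingers": 44,"travel": [0,0,0],"roll": 0}
    - {"fingers": 40,"travel": [0,0,0],"roll": 0}
    - {"fingers": 40,"travel": [0,0,0],"roll": 0}
    - {"fingers": 40,"travel": [0,0,0],"roll": 0}

```text
time_s: 4.05
tcp_pos: [0.5519, 0.2143, 0.0776]
ee_rot: [[0.983, 0.186, 0.0], [0.186, -0.983, 0.0], [0.0, -0.0, -1.0]]
wrist_force: [0.3, 0.2, -0.7]
gripper_width: 0.491
```

Request:
arm_command:
  rows:
    - {"fingers": 20,"travel": [0,0,0],"roll": 0}
    - {"fingers": 20,"travel": [0,0,0],"roll": 0}
    - {"fingers": 20,"travel": [0,0,-0.5],"roll": 0}
    - {"fingers": 20,"travel": [0,0,-1.5],"roll": 0}
    - {"fingers": 20,"travel": [0,0,-3],"roll": 0}
    - {"fingers": 20,"travel": [0,0,-4.5],"roll": 0}
    - {"fingers": 20,"travel": [0,0,-6],"roll": 0}
    - {"fingers": 20,"travel": [0,0,-7.5],"roll": 0}
    - {"fingers": 20,"travel": [0,0,-8.5],"roll": 0}
    - {"fingers": 20,"travel": [0,0,-8.5],"roll": 0}

```text
time_s: 5.05
tcp_pos: [0.5526, 0.2145, 0.1645]
ee_rot: [[0.983, 0.186, 0.003], [0.186, -0.983, 0.002], [0.003, -0.001, -1.0]]
wrist_force: [0.4, 0.5, -3.8]
gripper_width: 0.488
```

Run:
```python
from h import *
to(.552,.214,.162)
for n in ["scene","side"]:
    p,d=capture(n);P=cloud(n,d);ok=d>0;r=np.hypot(P[...,0]-.552,P[...,1]-.214)
    m=ok&(r<.07)&(r>.03)&(P[...,2]>.12)&(P[...,2]<.155)
    A=np.c_[P[m][:,:2]-[.552,.214],np.ones(m.sum())]
    print(n,m.sum(),np.linalg.lstsq(A,P[m][:,2],rcond=None)[0])
    cv2.imwrite(f"pics/{n}1.png",p[:,:,::-1])
```

```text
t 5.05 tcp [0.5526 0.2145 0.1645] xaz 10.71 toolz [ 0.003  0.002 -1.   ] F [ 0.4  0.5 -3.8] w 0.488 travel cm [-0.07  0.04  0.25] j [ 37.  22. -10.   0. -58.  64.]
scene 1199 [-0.01159947 -0.00920516  0.14719247]
side 595 [0.01043918 0.03389179 0.14585197]
```

Request:
arm_command:
  rows:
    - {"fingers": 20,"travel": [-1.5,0,0],"roll": 0}
    - {"fingers": 20,"travel": [-3,0,0],"roll": 0}
    - {"fingers": 20,"travel": [-4.2,0,0],"roll": 0}
    - {"fingers": 20,"travel": [-4.2,0,0.7],"roll": 0}
    - {"fingers": 20,"travel": [-4.2,0,1.5],"roll": 0}
    - {"fingers": 20,"travel": [-4.2,0,1.9],"roll": 0}
    - {"fingers": 20,"travel": [-4.2,0,2.2],"roll": 0}
    - {"fingers": 20,"travel": [-4.2,0,2.5],"roll": 0}
    - {"fingers": 20,"travel": [-4.2,0,2.7],"roll": 0}
    - {"fingers": 20,"travel": [-4.2,0,2.8],"roll": 0}

```text
time_s: 6.15
tcp_pos: [0.5095, 0.2056, 0.1351]
ee_rot: [[0.983, 0.186, -0.003], [0.186, -0.983, -0.002], [-0.003, 0.002, -1.0]]
wrist_force: [-8.0, -1.1, 8.3]
gripper_width: 0.487
```

```bash
cat >> h.py <<'E'
def tilt(n,c,lo,hi,rmax=.075,rmin=0):
    """RANSAC plane of points near c; prints normal tilt, azimuth, point"""
    p,d=capture(n);P=cloud(n,d);k=(d>0)&(np.linalg.norm(P-np.array(c),axis=-1)<rmax)&(P[...,2]>lo)&(P[...,2]<hi)
    X=P[k];rng=np.random.default_rng(0);b=None;bc=0
    for _ in range(600):
        q=X[rng.choice(len(X),3,False)];nn=np.cross(q[1]-q[0],q[2]-q[0]);l=np.linalg.norm(nn)
        if l<1e-5: continue
        nn=nn/l;nn=nn*np.sign(nn[2]);
        if nn[2]<.6: continue
        i=abs((X-q[0])@nn)<.0015
        if i.sum()>bc: bc=i.sum();b=i
    Y=X[b];m=Y.mean(0);nn=np.linalg.svd(Y-m,full_matrices=False)[2][2];nn=nn*np.sign(nn[2])
    print(n,len(X),bc,"tilt",round(float(np.degrees(np.arccos(nn[2]))),1),"az",round(float(np.degrees(np.arctan2(nn[1],nn[0]))%360),1),"n",np.round(nn,3),"mean",np.round(m,4),"min",np.round(Y.min(0),4),"max",np.round(Y.max(0),4))
    return p,P,nn,m,Y
E
python3 - <<'E'
from h import *
to(.510,.206,.135)
c=np.array(sense()['tcp_pos'])-[0,0,.015]
for n in ["scene","side"]:tilt(n,c,.08,.16)
E
```

```text
t 6.15 tcp [0.5095 0.2056 0.1351] xaz 10.71 toolz [-0.003 -0.002 -1.   ] F [-8.  -1.1  8.3] w 0.487 travel cm [ 0.06 -0.03  0.01] j [ 39.  20. -18.  -0. -52.  62.]
scene 1589 799 tilt 10.1 az 191.9 n [-0.172 -0.036  0.984] mean [0.5299 0.2135 0.1223] min [0.4682 0.1441 0.1114] max [0.5719 0.2632 0.13  ]
side 994 496 tilt 10.4 az 189.9 n [-0.177 -0.031  0.984] mean [0.5123 0.1927 0.1182] min [0.4554 0.1443 0.107 ] max [0.5708 0.2593 0.1297]
```

Request:
arm_command:
  rows:
    - {"fingers": 20,"travel": [0,0,0.2],"roll": 0}
    - {"fingers": 20,"travel": [0,0,0.4],"roll": 0}
    - {"fingers": 20,"travel": [0,0,0.6],"roll": 0}
    - {"fingers": 20,"travel": [0,0,0.8],"roll": 0}
    - {"fingers": 20,"travel": [0,0,0.9],"roll": 0}
    - {"fingers": 20,"travel": [0,0,0.9],"roll": 0}

```text
time_s: 6.85
tcp_pos: [0.5085, 0.2052, 0.1253]
ee_rot: [[0.983, 0.185, -0.005], [0.185, -0.983, -0.003], [-0.006, 0.002, -1.0]]
wrist_force: [-8.2, -0.6, 5.6]
gripper_width: 0.487
```

Run:
```python
from h import *
to(.510,.206,.135)
c=np.array(sense()['tcp_pos'])-[0,0,.015]
for n in ["scene","side"]:tilt(n,c,.06,.16)
```

```text
t 6.85 tcp [0.5085 0.2052 0.1253] xaz 10.69 toolz [-0.005 -0.003 -1.   ] F [-8.2 -0.6  5.6] w 0.487 travel cm [ 0.16 -0.05 -0.97] j [ 39.  21. -19.  -0. -51.  62.]
scene 1476 746 tilt 22.1 az 189.9 n [-0.371 -0.065  0.926] mean [0.5285 0.2136 0.1176] min [0.4625 0.1448 0.0913] max [0.5689 0.2632 0.1335]
side 1021 473 tilt 22.6 az 188.8 n [-0.38  -0.059  0.923] mean [0.5122 0.1893 0.1089] min [0.459  0.1453 0.087 ] max [0.5684 0.255  0.1341]
```

Request:
arm_command:
  rows:
    - {"fingers": 20,"travel": [0,0,0.2],"roll": 0}
    - {"fingers": 20,"travel": [0,0,0.4],"roll": 0}
    - {"fingers": 20,"travel": [0,0,0.55],"roll": 0}
    - {"fingers": 20,"travel": [0,0,0.55],"roll": 0}
    - {"fingers": 20,"travel": [0,0,0.55],"roll": 0}

```text
time_s: 7.45
tcp_pos: [0.5086, 0.2053, 0.1198]
ee_rot: [[0.983, 0.185, -0.005], [0.185, -0.983, -0.003], [-0.005, 0.002, -1.0]]
wrist_force: [-7.7, -1.8, 4.7]
gripper_width: 0.49
```

Run:
```python
from h import *
to(.510,.206,.135)
c=np.array(sense()['tcp_pos'])-[0,0,.015]
for n in ["scene","side"]:tilt(n,c,.06,.16)
```

```text
t 7.45 tcp [0.5086 0.2053 0.1198] xaz 10.68 toolz [-0.005 -0.003 -1.   ] F [-7.7 -1.8  4.7] w 0.49 travel cm [ 0.14 -0.04 -1.52] j [ 39.  21. -19.  -0. -50.  62.]
scene 1358 643 tilt 29.2 az 190.6 n [-0.479 -0.09   0.873] mean [0.5278 0.2136 0.1148] min [0.4649 0.146  0.0804] max [0.5666 0.2628 0.1354]
side 982 461 tilt 29.5 az 190.2 n [-0.485 -0.087  0.87 ] mean [0.5137 0.1871 0.1033] min [0.4634 0.1464 0.0767] max [0.5674 0.2532 0.1348]
```

Request:
arm_command:
  rows:
    - {"fingers": 20,"travel": [0,0,-0.8],"roll": 0}
    - {"fingers": 20,"travel": [0,0,-2.5],"roll": 0}
    - {"fingers": 20,"travel": [0,0,-5],"roll": 0}
    - {"fingers": 20,"travel": [0,0,-8],"roll": 0}
    - {"fingers": 20,"travel": [0,0,-11],"roll": 0}
    - {"fingers": 20,"travel": [0,0,-14],"roll": 0}
    - {"fingers": 20,"travel": [0,0,-16],"roll": 0}
    - {"fingers": 20,"travel": [0,0,-17],"roll": 0}
    - {"fingers": 20,"travel": [0,0,-17],"roll": 0}
    - {"fingers": 20,"travel": [0,0,-17],"roll": 0}

```text
time_s: 8.55
tcp_pos: [0.5101, 0.2062, 0.2886]
ee_rot: [[0.983, 0.185, -0.002], [0.185, -0.983, -0.001], [-0.002, 0.0, -1.0]]
wrist_force: [0.8, -0.1, -3.7]
gripper_width: 0.487
```

```bash
cat >> h.py <<'E'
def carrier(n):
    """fit disc: plane of top face + rim circle radius .06 (outer points)"""
    t=np.array(sense()['tcp_pos']); p,P,nn,m,Y=tilt(n,t-[0,0,.015],t[2]-.07,t[2]+.03)
    e1=np.cross(nn,[0,1,0]);e1/=np.linalg.norm(e1);e2=np.cross(nn,e1)
    uv=np.c_[(Y-m)@e1,(Y-m)@e2]
    h=cv2.convexHull(uv.astype(np.float32))[:,0]
    s=least_squares(lambda q:np.hypot(h[:,0]-q[0],h[:,1]-q[1])-.0595,[0,0],loss='soft_l1',f_scale=.001)
    r=np.hypot(*(h-s.x).T);c=m+e1*s.x[0]+e2*s.x[1]
    print(" top centre",np.round(c,4),"origin",np.round(c-.01*nn,4),"origin-tcp",np.round(c-.01*nn-t,4),"hull r",np.round(np.percentile(r,[10,50,90]),4))
    return c-.01*nn,nn
E
python3 - <<'E'
from h import *
to(.510,.206,.3)
for n in ["scene","side"]:carrier(n)
E
```

```text
t 8.55 tcp [0.5101 0.2062 0.2886] xaz 10.69 toolz [-0.002 -0.001 -1.   ] F [ 0.8 -0.1 -3.7] w 0.487 travel cm [-0.02  0.02 -1.14] j [ 39.  13.  -5.  -0. -73.  62.]
scene 1668 736 tilt 28.4 az 190.3 n [-0.468 -0.085  0.88 ] mean [0.53   0.2159 0.2838] min [0.4682 0.1466 0.2501] max [0.5697 0.2645 0.3034]
 top centre [0.5165 0.2054 0.2755] origin [0.5212 0.2063 0.2667] origin-tcp [ 0.011   0.0001 -0.0219] hull r [0.0576 0.0592 0.06  ]
side 1174 573 tilt 28.8 az 190.7 n [-0.473 -0.089  0.876] mean [0.5168 0.1919 0.2733] min [0.4647 0.1468 0.2454] max [0.5683 0.2574 0.3023]
 top centre [0.5161 0.2054 0.2744] origin [0.5209 0.2063 0.2656] origin-tcp [ 0.0109  0.0003 -0.0227] hull r [0.0583 0.0596 0.0606]
```

Request:
arm_command:
  rows:
    - {"fingers": 20,"travel": [-0.5,2.5,0],"roll": 0}
    - {"fingers": 20,"travel": [-1.3,6.5,0],"roll": 0}
    - {"fingers": 20,"travel": [-2.1,11,0],"roll": 0}
    - {"fingers": 20,"travel": [-3,15.5,0],"roll": 0}
    - {"fingers": 20,"travel": [-3.9,20,0],"roll": 0}
    - {"fingers": 20,"travel": [-4.8,24.5,0],"roll": 0}
    - {"fingers": 20,"travel": [-5.7,29,0],"roll": 0}
    - {"fingers": 20,"travel": [-6.6,33.5,0],"roll": 0}
    - {"fingers": 20,"travel": [-7.4,38,0],"roll": 0}
    - {"fingers": 20,"travel": [-8.2,42.1,0],"roll": 0}

```text
time_s: 9.65
tcp_pos: [0.5076, -0.2245, 0.2888]
ee_rot: [[0.983, 0.185, -0.002], [0.185, -0.983, 0.0], [-0.002, -0.001, -1.0]]
wrist_force: [0.6, 0.6, -1.9]
gripper_width: 0.485
```

Request:
arm_command:
  rows:
    - {"fingers": 20,"travel": [0,0,0],"roll": 0}
    - {"fingers": 20,"travel": [0,0,0],"roll": 0}
    - {"fingers": 20,"travel": [0,0,0],"roll": 0}

```text
time_s: 9.95
tcp_pos: [0.508, -0.2219, 0.2892]
ee_rot: [[0.982, 0.186, -0.001], [0.186, -0.982, 0.001], [-0.001, -0.001, -1.0]]
wrist_force: [-1.2, -0.1, -2.6]
gripper_width: 0.486
```

Run:
```python
from h import *
to(.507,-.223,.226)
for n in ["scene","side"]:carrier(n)
```

```text
t 9.95 tcp [ 0.508  -0.2219  0.2892] xaz 10.74 toolz [-0.001  0.001 -1.   ] F [-1.2 -0.1 -2.6] w 0.486 travel cm [-0.11  0.09  6.32] j [ -7.  13.  -4.  -0. -73. 108.]
scene 796 292 tilt 28.5 az 190.0 n [-0.47  -0.083  0.879] mean [ 0.5235 -0.2078  0.283 ] min [ 0.4622 -0.2792  0.2471] max [ 0.567  -0.1625  0.3045]
 top centre [ 0.5137 -0.2213  0.2765] origin [ 0.5184 -0.2204  0.2677] origin-tcp [ 0.0104  0.0015 -0.0215] hull r [0.0574 0.0588 0.06  ]
side 2594 1523 tilt 29.0 az 190.9 n [-0.476 -0.092  0.875] mean [ 0.5074 -0.2409  0.2699] min [ 0.462  -0.2812  0.2456] max [ 0.566  -0.1694  0.3022]
 top centre [ 0.5142 -0.2214  0.2756] origin [ 0.5189 -0.2205  0.2669] origin-tcp [ 0.0108  0.0011 -0.0227] hull r [0.0589 0.0595 0.0601]
```

Request:
arm_command:
  rows:
    - {"fingers": 20,"travel": [-0.1,0.2,1],"roll": 0}
    - {"fingers": 20,"travel": [-0.1,0.2,2.5],"roll": 0}
    - {"fingers": 20,"travel": [-0.1,0.2,4],"roll": 0}
    - {"fingers": 20,"travel": [-0.1,0.2,5.2],"roll": 0}
    - {"fingers": 20,"travel": [-0.1,0.2,6],"roll": 0}
    - {"fingers": 20,"travel": [-0.1,0.2,6.3],"roll": 0}
    - {"fingers": 20,"travel": [-0.1,0.2,6.3],"roll": 0}
    - {"fingers": 20,"travel": [-0.1,0.2,6.3],"roll": 0}

```text
time_s: 10.85
tcp_pos: [0.508, -0.2248, 0.2277]
ee_rot: [[0.983, 0.186, 0.001], [0.186, -0.983, -0.0], [0.001, 0.001, -1.0]]
wrist_force: [-1.1, -0.3, -2.5]
gripper_width: 0.487
```

Run:
```python
from h import *
to(.507,-.223,.226)
I=[]
for n in ["scene","side"]:
    o,a=carrier(n)
    p,d=capture(n);v=(slice(60,220),slice(200,400)) if n=="scene" else (slice(150,330),slice(230,430))
    I.append(cv2.resize(p[v][:,:,::-1],(390,340)))
cv2.imwrite("pics/pre.png",cv2.convertScaleAbs(np.hstack(I),alpha=1.3))
```

```text
t 10.85 tcp [ 0.508  -0.2248  0.2277] xaz 10.72 toolz [ 0.001 -0.    -1.   ] F [-1.1 -0.3 -2.5] w 0.487 travel cm [-0.07 -0.2   0.17] j [ -7.  16. -10.   0. -64. 108.]
scene 847 294 tilt 28.6 az 189.6 n [-0.471 -0.08   0.878] mean [ 0.5235 -0.2127  0.2212] min [ 0.4623 -0.283   0.1867] max [ 0.5673 -0.1654  0.243 ]
 top centre [ 0.5149 -0.2237  0.2156] origin [ 0.5196 -0.2229  0.2068] origin-tcp [ 0.0116  0.0019 -0.0208] hull r [0.0569 0.058  0.0595]
side 2178 1310 tilt 28.8 az 190.4 n [-0.474 -0.087  0.876] mean [ 0.5047 -0.2456  0.2065] min [ 0.4626 -0.2838  0.1847] max [ 0.5637 -0.169   0.2379]
 top centre [ 0.5142 -0.2245  0.2137] origin [ 0.519  -0.2236  0.2049] origin-tcp [ 0.0109  0.0012 -0.0228] hull r [0.059  0.0595 0.0603]
```

View pics/pre.png

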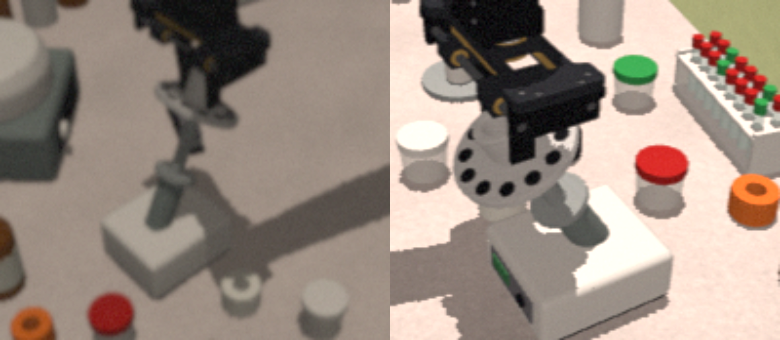

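Left half (scene): the carrier, tilted, sits just above the spindle tip at about (190,110). Right half (side): the disc at (515,160) is parallel to the flange at (560,200). Inserting along the axis, slowly.

Request:
arm_command:
  rows:
    - {"fingers": 20,"travel": [-0.25,0,0],"roll": 0}
    - {"fingers": 20,"travel": [0,0,0.43],"roll": 0}
    - {"fingers": 20,"travel": [0.25,0,0.87],"roll": 0}
    - {"fingers": 20,"travel": [0.5,0,1.3],"roll": 0}
    - {"fingers": 20,"travel": [0.75,0,1.73],"roll": 0}
    - {"fingers": 20,"travel": [1,0,2.17],"roll": 0}
    - {"fingers": 20,"travel": [1.25,0,2.6],"roll": 0}
    - {"fingers": 20,"travel": [1.5,0,3.03],"roll": 0}
    - {"fingers": 20,"travel": [1.5,0,3.03],"roll": 0}

```text
time_s: 11.95
tcp_pos: [0.5229, -0.2215, 0.1961]
ee_rot: [[0.983, 0.186, 0.0], [0.186, -0.983, 0.0], [0.0, -0.0, -1.0]]
wrist_force: [1.2, 2.5, -2.4]
gripper_width: 0.486
```

```bash
cat >> h.py <<'E'
O=np.array([.5595,-.2148,.13]);t_=np.radians(191)
A=np.array([.5*np.cos(t_),.5*np.sin(t_),.866])
def rel(o):
    r=o-O;s=r@A;l=r-s*A
    ex=np.array([np.cos(t_-np.pi),np.sin(t_-np.pi),0]);ey=np.array([ex[1],-ex[0],0])
    exx=ex-(ex@A)*A;exx/=np.linalg.norm(exx)
    print("  s(mm)",round(s*1000,1),"lateral fwd",round(float(l@exx)*1000,1),"tool-y",round(float(l@ey)*1000,1))
E
python3 - <<'E'
from h import *
to(.507,-.223,.226)
for n in ["scene","side"]: rel(carrier(n)[0])
E
```

```text
t 11.95 tcp [ 0.5229 -0.2215  0.1961] xaz 10.72 toolz [ 0.  0. -1.] F [ 1.2  2.5 -2.4] w 0.486 travel cm [-1.59 -0.16 -2.99] j [ -7.  18. -11.  -0. -61. 107.]
scene 919 313 tilt 28.8 az 190.3 n [-0.474 -0.086  0.876] mean [ 0.5385 -0.2099  0.1899] min [ 0.478  -0.2792  0.1532] max [ 0.581  -0.1628  0.2111]
 top centre [ 0.5283 -0.2225  0.1831] origin [ 0.5331 -0.2216  0.1743] origin-tcp [ 0.0101 -0.0001 -0.0218] hull r [0.0577 0.0587 0.0604]
  s(mm) 52.0 lateral fwd -1.5 tool-y 1.7
side 2126 1205 tilt 28.8 az 190.6 n [-0.474 -0.089  0.876] mean [ 0.5175 -0.2411  0.174 ] min [ 0.4772 -0.2809  0.1524] max [ 0.5772 -0.1636  0.2055]
 top centre [ 0.5291 -0.2209  0.1823] origin [ 0.5338 -0.22    0.1735] origin-tcp [ 0.011   0.0016 -0.0228] hull r [0.0588 0.0594 0.0601]
  s(mm) 50.8 lateral fwd -0.9 tool-y 0.2
```

Request:
arm_command:
  rows:
    - {"fingers": 20,"travel": [0.25,-0.05,0.43],"roll": 0}
    - {"fingers": 20,"travel": [0.5,-0.1,0.87],"roll": 0}
    - {"fingers": 20,"travel": [0.75,-0.1,1.3],"roll": 0}
    - {"fingers": 20,"travel": [1,-0.1,1.73],"roll": 0}
    - {"fingers": 20,"travel": [1.25,-0.1,2.17],"roll": 0}
    - {"fingers": 20,"travel": [1.5,-0.1,2.6],"roll": 0}
    - {"fingers": 20,"travel": [1.75,-0.1,3.03],"roll": 0}
    - {"fingers": 20,"travel": [2,-0.1,3.46],"roll": 0}
    - {"fingers": 20,"travel": [2,-0.1,3.46],"roll": 0}

```text
time_s: 12.95
tcp_pos: [0.5421, -0.217, 0.1613]
ee_rot: [[0.983, 0.186, -0.0], [0.186, -0.983, 0.0], [-0.0, -0.0, -1.0]]
wrist_force: [1.6, 1.5, -2.5]
gripper_width: 0.489
```

Run:
```python
from h import *
to(.507,-.223,.226)
for n in ["scene","side"]: rel(carrier(n)[0])
```

```text
t 12.95 tcp [ 0.5421 -0.217   0.1613] xaz 10.71 toolz [-0.  0. -1.] F [ 1.6  1.5 -2.5] w 0.489 travel cm [-3.56 -0.07 -6.46] j [ -6.  22. -11.  -0. -57. 107.]
scene 934 329 tilt 28.8 az 190.5 n [-0.474 -0.087  0.876] mean [ 0.5571 -0.2058  0.1548] min [ 0.4969 -0.274   0.1206] max [ 0.6005 -0.1562  0.1772]
 top centre [ 0.548  -0.2165  0.1488] origin [ 0.5528 -0.2156  0.14  ] origin-tcp [ 0.0107  0.0014 -0.0213] hull r [0.0575 0.0586 0.06  ]
  s(mm) 12.1 lateral fwd -0.9 tool-y -0.5
side 1890 1060 tilt 29.0 az 190.8 n [-0.476 -0.091  0.875] mean [ 0.5356 -0.2362  0.1389] min [ 0.4961 -0.2761  0.1181] max [ 0.5948 -0.1579  0.1693]
 top centre [ 0.5485 -0.2166  0.148 ] origin [ 0.5533 -0.2157  0.1393] origin-tcp [ 0.0114  0.0014 -0.0224] hull r [0.0589 0.0593 0.06  ]
  s(mm) 11.2 lateral fwd -0.8 tool-y -0.3
```

Request:
arm_command:
  rows:
    - {"fingers": 20,"travel": [0.1,0,0.17],"roll": 0}
    - {"fingers": 20,"travel": [0.2,0,0.35],"roll": 0}
    - {"fingers": 20,"travel": [0.3,0,0.52],"roll": 0}
    - {"fingers": 20,"travel": [0.4,0,0.69],"roll": 0}
    - {"fingers": 20,"travel": [0.45,0,0.78],"roll": 0}
    - {"fingers": 20,"travel": [0.5,0,0.87],"roll": 0}
    - {"fingers": 20,"travel": [0.53,0,0.91],"roll": 0}
    - {"fingers": 20,"travel": [0.53,0,0.91],"roll": 0}
    - {"fingers": 20,"travel": [0.53,0,0.91],"roll": 0}

```text
time_s: 13.95
tcp_pos: [0.5469, -0.2163, 0.153]
ee_rot: [[0.983, 0.186, -0.0], [0.186, -0.983, 0.0], [-0.0, -0.0, -1.0]]
wrist_force: [0.6, -0.9, -2.5]
gripper_width: 0.485
```

Run:
```python
from h import *
to(.507,-.223,.226)
for n in ["scene","side"]: rel(carrier(n)[0])
```

```text
t 13.95 tcp [ 0.5469 -0.2163  0.153 ] xaz 10.7 toolz [-0.  0. -1.] F [ 0.6 -0.9 -2.5] w 0.485 travel cm [-4.05 -0.08 -7.3 ] j [ -6.  22. -11.  -0. -56. 107.]
scene 907 331 tilt 28.9 az 190.6 n [-0.474 -0.089  0.876] mean [ 0.5617 -0.2043  0.1463] min [ 0.501  -0.2726  0.1103] max [ 0.6042 -0.1567  0.1696]
 top centre [ 0.5525 -0.2154  0.1402] origin [ 0.5572 -0.2146  0.1314] origin-tcp [ 0.0103  0.0017 -0.0216] hull r [0.0576 0.0586 0.0599]
  s(mm) 2.3 lateral fwd -1.2 tool-y -0.7
side 1820 1062 tilt 29.1 az 191.2 n [-0.477 -0.094  0.874] mean [ 0.5401 -0.235   0.1299] min [ 0.5014 -0.2751  0.1097] max [ 0.6    -0.1614  0.1613]
 top centre [ 0.5532 -0.2158  0.1391] origin [ 0.5579 -0.2149  0.1304] origin-tcp [ 0.011   0.0014 -0.0226] hull r [0.0585 0.0594 0.06  ]
  s(mm) 1.1 lateral fwd -1.2 tool-y -0.2
```

Request:
arm_command:
  rows:
    - {"fingers": 20,"travel": [0.03,0,0.05],"roll": 0}
    - {"fingers": 20,"travel": [0.06,0,0.1],"roll": 0}
    - {"fingers": 20,"travel": [0.09,0,0.15],"roll": 0}
    - {"fingers": 20,"travel": [0.12,0,0.2],"roll": 0}
    - {"fingers": 20,"travel": [0.15,0,0.25],"roll": 0}
    - {"fingers": 20,"travel": [0.15,0,0.25],"roll": 0}

```text
time_s: 14.65
tcp_pos: [0.5472, -0.2162, 0.1522]
ee_rot: [[0.983, 0.186, -0.002], [0.186, -0.983, -0.001], [-0.002, 0.0, -1.0]]
wrist_force: [-7.3, 0.7, 9.1]
gripper_width: 0.488
```

Request:
arm_command:
  rows:
    - {"fingers": 50,"travel": [0,0,0],"roll": 0}
    - {"fingers": 55,"travel": [0,0,0],"roll": 0}
    - {"fingers": 65,"travel": [0,0,0],"roll": 0}
    - {"fingers": 80,"travel": [0,0,0],"roll": 0}
    - {"fingers": 80,"travel": [0,0,0],"roll": 0}
    - {"fingers": 80,"travel": [0,0,0],"roll": 0}

```text
time_s: 15.25
tcp_pos: [0.5483, -0.2167, 0.1524]
ee_rot: [[0.982, 0.186, 0.0], [0.186, -0.982, -0.002], [0.0, 0.002, -1.0]]
wrist_force: [-4.1, -0.5, 7.0]
gripper_width: 0.772
```

Request:
arm_command:
  rows:
    - {"fingers": 80,"travel": [0,0,-1],"roll": 0}
    - {"fingers": 80,"travel": [0,0,-3],"roll": 0}
    - {"fingers": 80,"travel": [0,0,-6],"roll": 0}
    - {"fingers": 80,"travel": [0,0,-9],"roll": 0}
    - {"fingers": 80,"travel": [0,0,-12],"roll": 0}
    - {"fingers": 80,"travel": [0,0,-12],"roll": 0}
    - {"fingers": 80,"travel": [0,0,-12],"roll": 0}

```text
time_s: 15.95
tcp_pos: [0.5491, -0.2159, 0.2717]
ee_rot: [[0.983, 0.186, 0.003], [0.186, -0.983, -0.0], [0.003, 0.001, -1.0]]
wrist_force: [-0.5, 0.1, -1.2]
gripper_width: 0.796
```

Run:
```python
from h import *
to(.638,.0115,.25)
I=[]
for n in ["scene","side"]:
    p,P,nn,m,Y=tilt(n,[.552,-.215,.14],.09,.19)
    e1=np.cross(nn,[0,1,0]);e1/=np.linalg.norm(e1);e2=np.cross(nn,e1)
    h=cv2.convexHull(np.c_[(Y-m)@e1,(Y-m)@e2].astype(np.float32))[:,0]
    s=least_squares(lambda q:np.hypot(h[:,0]-q[0],h[:,1]-q[1])-.0595,[0,0],loss='soft_l1',f_scale=.001).x
    c=m+e1*s[0]+e2*s[1];print(c);rel(c-.01*nn)
    k=(np.hypot(P[...,0]-.638,P[...,1]-.0115)<.05)&(P[...,2]>.03)&(P[...,2]<.042);print("collar",P[k].mean(0),P[k].min(0),P[k].max(0))
    v=(slice(60,220),slice(200,400)) if n=="scene" else (slice(150,330),slice(230,430))
    I.append(cv2.resize(p[v][:,:,::-1],(390,340)))
cv2.imwrite("pics/seated.png",cv2.convertScaleAbs(np.hstack(I),alpha=1.3))
```

```text
t 15.95 tcp [ 0.5491 -0.2159  0.2717] xaz 10.71 toolz [ 0.003 -0.    -1.   ] F [-0.5  0.1 -1.2] w 0.796 travel cm [ 12.95 -20.69   2.2 ] j [ -6.  17.  -1.  -0. -71. 106.]
scene 955 340 tilt 29.8 az 189.3 n [-0.49  -0.08   0.868] mean [ 0.5594 -0.2042  0.1442] min [ 0.5019 -0.2733  0.1099] max [ 0.6052 -0.1573  0.1702]
[ 0.55378331 -0.2154524   0.14001472]
  s(mm) 1.5 lateral fwd 0.0 tool-y -0.3
collar [0.63881659 0.01282226 0.03581796] [ 0.61042037 -0.01693723  0.03008091] [0.66543838 0.0398494  0.0404    ]
side 2680 1599 tilt 30.1 az 190.7 n [-0.492 -0.093  0.865] mean [ 0.5556 -0.2251  0.1382] min [ 0.5022 -0.2749  0.1069] max [ 0.6056 -0.1567  0.1685]
[ 0.55346407 -0.21579821  0.13801458]
  s(mm) -0.0 lateral fwd -1.3 tool-y -0.1
collar [0.63763986 0.01058272 0.03570344] [ 0.61057469 -0.01535     0.03003937] [0.66590758 0.04067256 0.03946859]
```

View pics/seated.png

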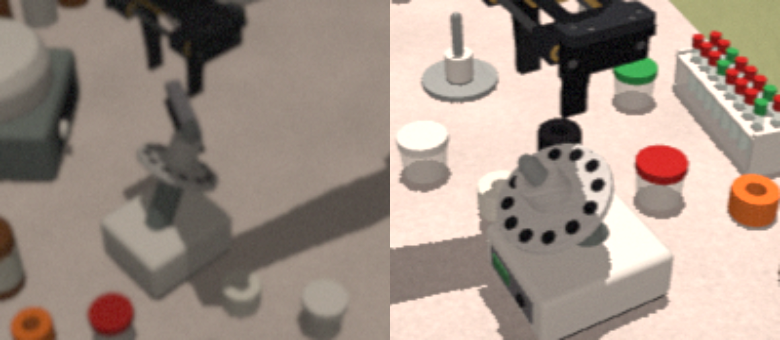

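Seated: in both views the disc lies against the flange at tilt 30°, centred at (555,195) in the right half, with the shaft protruding at (530,165). Next is the collar.

Request:
arm_command:
  rows:
    - {"fingers": 100,"travel": [1.5,-2.4,0],"roll": 0}
    - {"fingers": 100,"travel": [3.9,-6.2,0],"roll": 0}
    - {"fingers": 100,"travel": [6.3,-10,0],"roll": 0}
    - {"fingers": 100,"travel": [8.7,-13.8,0],"roll": 0}
    - {"fingers": 100,"travel": [11.1,-17.6,0],"roll": 0}
    - {"fingers": 100,"travel": [13,-20.7,0],"roll": 0}
    - {"fingers": 100,"travel": [13,-20.7,3],"roll": 0}
    - {"fingers": 100,"travel": [13,-20.7,7],"roll": 0}
    - {"fingers": 100,"travel": [13,-20.7,10],"roll": 0}
    - {"fingers": 100,"travel": [13,-20.7,12],"roll": 0}

```text
time_s: 17.05
tcp_pos: [0.6357, 0.0115, 0.1461]
ee_rot: [[0.983, 0.186, -0.007], [0.186, -0.983, -0.001], [-0.007, -0.0, -1.0]]
wrist_force: [-0.2, 0.8, 0.7]
gripper_width: 1.0
```

Request:
arm_command:
  rows:
    - {"fingers": 100,"travel": [0,0,0],"roll": 0}
    - {"fingers": 100,"travel": [0,0,0],"roll": 0}

```text
time_s: 17.25
tcp_pos: [0.6378, 0.0114, 0.1501]
ee_rot: [[0.983, 0.186, -0.001], [0.186, -0.983, -0.001], [-0.001, 0.001, -1.0]]
wrist_force: [-0.4, -0.1, 1.0]
gripper_width: 0.997
```

Run:
```python
from h import *
to(.638,.0118,.016)
p,d=capture("wrist");P=cloud("wrist",d);r=np.hypot(P[...,0]-.638,P[...,1]-.0118)
k=(d>0)&(r<.045)&(P[...,2]>.03)&(P[...,2]<.042);print(k.sum(),P[k].min(0),P[k].max(0),P[k].mean(0))
```

```text
t 17.25 tcp [0.6378 0.0114 0.1501] xaz 10.73 toolz [-0.001 -0.001 -1.   ] F [-0.4 -0.1  1. ] w 0.997 travel cm [ 0.04 -0.04 13.41] j [ 16.  27.  -4.   0. -59.  85.]
2590 [ 0.61046128 -0.01656619  0.03000638] [0.66625422 0.04025407 0.03973253] [0.63958711 0.01213752 0.03725666]
```

Request:
arm_command:
  rows:
    - {"fingers": 100,"travel": [0.05,0,2.5],"roll": 0}
    - {"fingers": 100,"travel": [0.05,0,6],"roll": 0}
    - {"fingers": 100,"travel": [0.05,0,9],"roll": 0}
    - {"fingers": 100,"travel": [0.05,0,11.3],"roll": 0}
    - {"fingers": 100,"travel": [0.05,0,12.7],"roll": 0}
    - {"fingers": 100,"travel": [0.05,0,13.2],"roll": 0}
    - {"fingers": 85,"travel": [0.05,0,13.3],"roll": 0}
    - {"fingers": 75,"travel": [0.05,0,13.3],"roll": 0}
    - {"fingers": 69,"travel": [0.05,0,13.3],"roll": 0}
    - {"fingers": 66,"travel": [0.05,0,13.3],"roll": 0}

```text
time_s: 18.3
tcp_pos: [0.6389, 0.0118, 0.0187]
ee_rot: [[0.983, 0.186, 0.002], [0.186, -0.983, 0.0], [0.002, -0.0, -1.0]]
wrist_force: [-0.5, 0.6, 0.3]
gripper_width: 0.724
```

Request:
arm_command:
  rows:
    - {"fingers": 60,"travel": [0,0,0],"roll": 0}
    - {"fingers": 40,"travel": [0,0,0],"roll": 0}
    - {"fingers": 30,"travel": [0,0,0],"roll": 0}
    - {"fingers": 30,"travel": [0,0,0],"roll": 0}
    - {"fingers": 30,"travel": [0,0,0],"roll": 0}

```text
time_s: 18.8
tcp_pos: [0.6386, 0.0118, 0.0183]
ee_rot: [[0.983, 0.186, 0.001], [0.186, -0.983, 0.0], [0.001, 0.0, -1.0]]
wrist_force: [-0.9, 1.1, 5.6]
gripper_width: 0.644
```

Request:
arm_command:
  rows:
    - {"fingers": 30,"travel": [0,0,-0.5],"roll": 0}
    - {"fingers": 30,"travel": [0,0,-2],"roll": 0}
    - {"fingers": 30,"travel": [0,0,-5],"roll": 0}
    - {"fingers": 30,"travel": [0,0,-9],"roll": 0}
    - {"fingers": 30,"travel": [0,0,-13],"roll": 0}
    - {"fingers": 30,"travel": [0,0,-16],"roll": 0}
    - {"fingers": 30,"travel": [0,0,-17.2],"roll": 0}
    - {"fingers": 30,"travel": [0,0,-17.2],"roll": 0}

```text
time_s: 19.6
tcp_pos: [0.6388, 0.0118, 0.1915]
ee_rot: [[0.983, 0.186, 0.004], [0.186, -0.983, 0.001], [0.004, -0.0, -1.0]]
wrist_force: [-0.4, -0.7, -1.9]
gripper_width: 0.641
```

Request:
arm_command:
  rows:
    - {"fingers": 30,"travel": [-0.9,-2.5,0],"roll": 0}
    - {"fingers": 30,"travel": [-2.4,-6.5,0],"roll": 0}
    - {"fingers": 30,"travel": [-3.9,-10.5,0],"roll": 0}
    - {"fingers": 30,"travel": [-5.5,-14.5,0],"roll": 0}
    - {"fingers": 30,"travel": [-6.9,-18.5,0],"roll": 0}
    - {"fingers": 30,"travel": [-8.1,-21.5,0],"roll": 0}
    - {"fingers": 30,"travel": [-8.1,-21.5,0],"roll": 0}
    - {"fingers": 30,"travel": [-8.1,-21.5,0],"roll": 0}
    - {"fingers": 30,"travel": [-8.1,-21.5,0],"roll": 0}

```text
time_s: 20.5
tcp_pos: [0.5184, 0.207, 0.1881]
ee_rot: [[0.983, 0.185, -0.002], [0.185, -0.983, -0.002], [-0.003, 0.001, -1.0]]
wrist_force: [-0.0, 0.5, -1.7]
gripper_width: 0.638
```

Run:
```python
from h import *
to(.5191,.2084,.134)
t=np.array(sense()['tcp_pos'])
I=[]
for n in ["scene","side"]:
    p,d=capture(n);P=cloud(n,d);k=(d>0)&(np.hypot(P[...,0]-t[0]-.5515+.5191,P[...,1]-.2145)<.02)&(P[...,2]>.09)&(P[...,2]<.13);print("peg",k.sum(),P[k].mean(0) if k.any() else '',P[k].max(0) if k.any() else '')
    c=(t-np.array(get_calibration(n)['origin']))@np.array(get_calibration(n)['attitude']);cal=get_calibration(n);f=200/np.tan(np.radians(cal['fov_y']/2))
    u,v=int(cal['cx']+f*c[0]/c[2]),int(cal['cy']+f*c[1]/c[2])
    I.append(cv2.resize(p[max(v-60,0):v+80,u-80:u+80,::-1],(390,340)))
cv2.imwrite("pics/col.png",cv2.convertScaleAbs(np.hstack(I),alpha=1.3))
```

```text
t 20.5 tcp [0.5184 0.207  0.1881] xaz 10.66 toolz [-0.002 -0.002 -1.   ] F [-0.   0.5 -1.7] w 0.638 travel cm [ 0.11 -0.13  5.41] j [ 38.  18. -13.  -0. -60.  62.]
peg 74 [0.55706559 0.21616797 0.10687854] [0.56180375 0.22160751 0.11762244]
peg 56 [0.55366347 0.21123618 0.10464144] [0.56243422 0.22127826 0.11617381]
```

View pics/col.png

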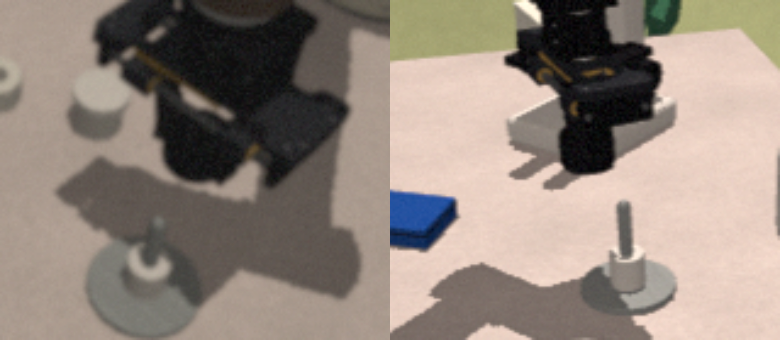

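Request:
arm_command:
  rows:
    - {"fingers": 30,"travel": [0.2,0,1.5],"roll": 0}
    - {"fingers": 30,"travel": [0.2,0,3.2],"roll": 0}
    - {"fingers": 30,"travel": [0.2,0,4.5],"roll": 0}
    - {"fingers": 30,"travel": [0.2,0,5.1],"roll": 0}
    - {"fingers": 30,"travel": [0.2,0,5.4],"roll": 0}
    - {"fingers": 30,"travel": [0.2,0,5.6],"roll": 0}
    - {"fingers": 30,"travel": [0.2,0,5.8],"roll": 0}
    - {"fingers": 30,"travel": [0.2,0,6],"roll": 0}
    - {"fingers": 30,"travel": [0.2,0,6.2],"roll": 0}
    - {"fingers": 30,"travel": [0.2,0,6.2],"roll": 0}

```text
time_s: 21.6
tcp_pos: [0.5205, 0.2082, 0.1274]
ee_rot: [[0.983, 0.186, -0.0], [0.186, -0.983, -0.0], [-0.0, 0.0, -1.0]]
wrist_force: [-0.6, -0.2, -2.6]
gripper_width: 0.643
```

```bash
cat >> h.py <<'E'
def collar(n,show=None):
    """orientation of the held black cylinder: dark mask points near TCP, fit cylinder radius .028 about jaw-axis tilt"""
    s=sense();t=np.array(s['tcp_pos']);R=np.array(s['ee_rot']);p,d=capture(n);P=cloud(n,d)
    L=(P-t)@R   # tool coords
    k=(d>0)&(abs(L[...,1])<.019)&(abs(L[...,0])<.05)&(L[...,2]>-.03)&(L[...,2]<.05)
    X=L[k]
    # end ring unknown; fit side wall cyl: axis a=( -sin th,0,-cos th) in tool
    def f(q):
        a=np.array([-np.sin(q[0]),0,-np.cos(q[0])]);r=X-[q[1],q[2],0];r=r-np.outer(r@a,a);return np.linalg.norm(r,axis=1)-.028
    b=min((least_squares(f,[th,0,0],loss='soft_l1',f_scale=.0007) for th in np.radians([0,10,20,30])),key=lambda z:z.cost)
    a=np.array([-np.sin(b.x[0]),0,-np.cos(b.x[0])]);h=(X-[b.x[1],b.x[2],0])@a
    g=abs(f(b.x))<.0015;print(n,k.sum(),g.sum(),"tilt",round(float(np.degrees(b.x[0])),1),"c",np.round(b.x[1:]*1000,1),"h range mm",np.round(np.percentile(h[g],[1,50,99])*1000,1))
    return p,X
E
python3 - <<'E'
from h import *
to(.5191,.2084,.134)
for n in ["scene","side"]: collar(n)
E
```

```text
t 21.6 tcp [0.5205 0.2082 0.1274] xaz 10.71 toolz [-0. -0. -1.] F [-0.6 -0.2 -2.6] w 0.643 travel cm [-0.13 -0.04 -0.66] j [ 38.  22. -17.  -0. -51.  62.]
scene 492 89 tilt 17.6 c [  0.  -11.3] h range mm [-57.3   0.7  23.3]
side 201 55 tilt 1.9 c [3.7 6.1] h range mm [-49.7  -3.7  20.5]
```

```bash
cat >> h.py <<'E'
def crop(name,w=60):
    t=np.array(sense()['tcp_pos']);I=[]
    for n in ["scene","side"]:
        p,d=capture(n);cal=get_calibration(n);c=(t-np.array(cal['origin']))@np.array(cal['attitude']);f=200/np.tan(np.radians(cal['fov_y']/2))
        u,v=int(cal['cx']+f*c[0]/c[2]),int(cal['cy']+f*c[1]/c[2])
        I.append(cv2.resize(p[max(v-w,0):v+w,u-w:u+w,::-1],(395,395),interpolation=cv2.INTER_CUBIC))
    a=np.hstack(I).astype(float)/255;cv2.imwrite("pics/"+name,(255*np.clip(a*1.2,0,1)**.6).astype(np.uint8))
E
python3 - <<'E'
from h import *
crop("col2.png",40)
E
```

```text
(no output)
```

View pics/col2.png

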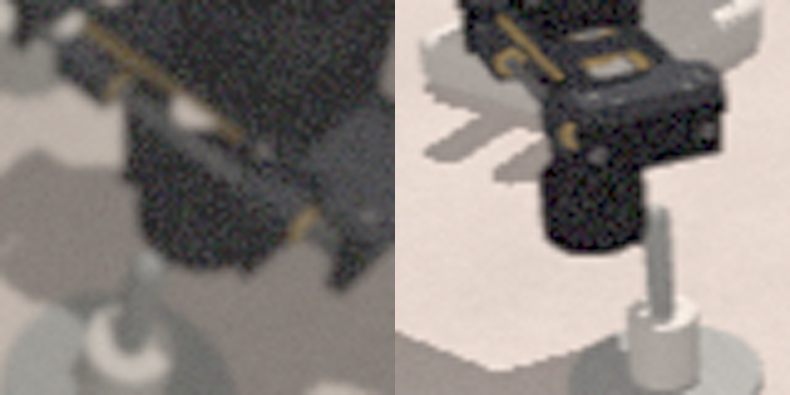

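The peg (right half, (657,260)) stands just outside the collar's edge, so it missed. I'll back up, shift 6 mm and press again.

Request:
arm_command:
  rows:
    - {"fingers": 30,"travel": [0,0,-0.8],"roll": 0}
    - {"fingers": 30,"travel": [0,0,-1.6],"roll": 0}
    - {"fingers": 30,"travel": [0,0,-1.6],"roll": 0}
    - {"fingers": 30,"travel": [0.6,0,-1.6],"roll": 0}
    - {"fingers": 30,"travel": [0.6,0,-1.2],"roll": 0}
    - {"fingers": 30,"travel": [0.6,0,-0.8],"roll": 0}
    - {"fingers": 30,"travel": [0.6,0,-0.5],"roll": 0}
    - {"fingers": 30,"travel": [0.6,0,-0.2],"roll": 0}
    - {"fingers": 30,"travel": [0.6,0,0],"roll": 0}
    - {"fingers": 30,"travel": [0.6,0,0],"roll": 0}

```text
time_s: 22.8
tcp_pos: [0.5248, 0.2082, 0.1283]
ee_rot: [[0.983, 0.186, -0.004], [0.186, -0.983, -0.003], [-0.004, 0.002, -1.0]]
wrist_force: [-7.0, -1.3, 8.5]
gripper_width: 0.642
```

```bash
cat >> h.py <<'E'
def ctilt(save=None):
    s=sense();t=np.array(s['tcp_pos']);R=np.array(s['ee_rot']);p,d=capture("wrist");P=cloud("wrist",d);L=(P-t)@R
    if save: cv2.imwrite(save,p[:,:,::-1])
    k=(d>0)&(abs(L[...,1])<.024)&(abs(L[...,0])<.045)&(L[...,2]>-.04)&(L[...,2]<.03)
    X=L[k];rng=np.random.default_rng(0);left=np.ones(len(X),bool)
    for r in range(2):
        Z=X[left];bc=0
        for _ in range(800):
            q=Z[rng.choice(len(Z),3,False)];n=np.cross(q[1]-q[0],q[2]-q[0]);l=np.linalg.norm(n)
            if l<1e-6: continue
            n/=l;i=abs((Z-q[0])@n)<.0008
            if i.sum()>bc: bc=i.sum();b=i
        Y=Z[b];m=Y.mean(0);n=np.linalg.svd(Y-m,full_matrices=False)[2][2];n*=-np.sign(n[2])
        print("n",len(X),bc,"tilt",round(float(np.degrees(np.arctan2(-n[0],-n[2]))),1),"ny",round(n[1],3),"mean mm",np.round(m*1000,1),"x",np.round([Y[:,0].min()*1000,Y[:,0].max()*1000],1),"y",np.round([Y[:,1].min()*1000,Y[:,1].max()*1000],1),"z",np.round([Y[:,2].min()*1000,Y[:,2].max()*1000],1))
        left[np.where(left)[0][b]]=False
E
python3 - <<'E'
from h import *
to(.5191,.2084,.134)
ctilt("pics/w2.png")
E
```

```text
t 22.8 tcp [0.5248 0.2082 0.1283] xaz 10.72 toolz [-0.004 -0.003 -1.   ] F [-7.  -1.3  8.5] w 0.642 travel cm [-0.56 -0.12 -0.57] j [ 38.  22. -16.   0. -52.  63.]
n 8390 3837 tilt 10.4 ny 0.008 mean mm [ -1.8   0.6 -19.2] x [-32.5  22.7] y [-24.  24.] z [-24.3 -12.7]
n 8390 1152 tilt -79.1 ny 0.09 mean mm [24.4  3.2 -7. ] x [20.2 33.2] y [-8.9 12.7] z [-24.5  29.8]
```

View pics/w2.png

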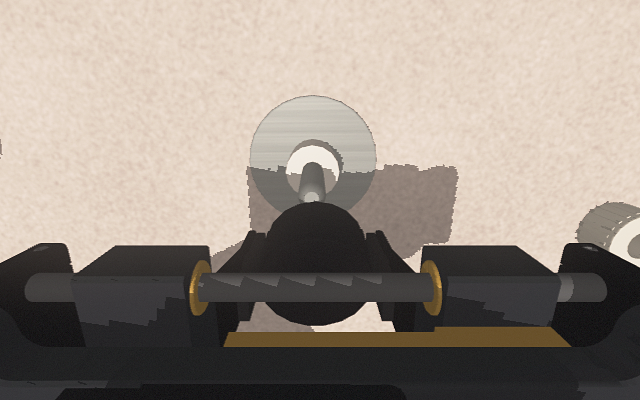

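The peg tip (312,195) is now under the collar's rim and the wrist depth gives a tilt of 10.4°. I'll keep pressing, drifting outward so the peg stays clear of the bore.

Request:
arm_command:
  rows:
    - {"fingers": 30,"travel": [-0.1,0,0.15],"roll": 0}
    - {"fingers": 30,"travel": [-0.2,0,0.3],"roll": 0}
    - {"fingers": 30,"travel": [-0.3,0,0.45],"roll": 0}
    - {"fingers": 30,"travel": [-0.4,0,0.6],"roll": 0}
    - {"fingers": 30,"travel": [-0.4,0,0.6],"roll": 0}

```text
time_s: 23.35
tcp_pos: [0.5229, 0.2076, 0.1228]
ee_rot: [[0.983, 0.186, 0.001], [0.186, -0.983, -0.002], [0.0, 0.002, -1.0]]
wrist_force: [-1.4, -3.3, 7.2]
gripper_width: 0.64
```

Run:
```python
from h import *
to(.5191,.2084,.134)
ctilt()
```

```text
t 23.35 tcp [0.5229 0.2076 0.1228] xaz 10.73 toolz [ 0.001 -0.002 -1.   ] F [-1.4 -3.3  7.2] w 0.64 travel cm [-0.35 -0.15 -1.12] j [ 38.  22. -17.   0. -51.  62.]
n 8313 2936 tilt 19.6 ny 0.016 mean mm [ -5.3   1.1 -19.3] x [-34.   18.3] y [-23.8  24. ] z [-28.3  -8.3]
n 8313 1544 tilt -68.9 ny -0.053 mean mm [ 22.9  -0.8 -10.9] x [15.3 38.8] y [-12.2  12.2] z [-28.3  29.6]
```

Request:
arm_command:
  rows:
    - {"fingers": 30,"travel": [-0.1,0,0.15],"roll": 0}
    - {"fingers": 30,"travel": [-0.2,0,0.3],"roll": 0}
    - {"fingers": 30,"travel": [-0.25,0,0.45],"roll": 0}
    - {"fingers": 30,"travel": [-0.3,0,0.6],"roll": 0}
    - {"fingers": 30,"travel": [-0.3,0,0.6],"roll": 0}

```text
time_s: 23.9
tcp_pos: [0.5206, 0.2079, 0.1168]
ee_rot: [[0.982, 0.186, 0.002], [0.186, -0.982, -0.0], [0.002, 0.0, -1.0]]
wrist_force: [-1.3, -1.4, 5.9]
gripper_width: 0.639
```

Run:
```python
from h import *
to(.5191,.2084,.134)
ctilt()
```

```text
t 23.9 tcp [0.5206 0.2079 0.1168] xaz 10.74 toolz [ 0.002 -0.    -1.   ] F [-1.3 -1.4  5.9] w 0.639 travel cm [-0.13 -0.08 -1.72] j [ 38.  22. -18.   0. -50.  62.]
n 8072 1846 tilt -61.0 ny -0.148 mean mm [ 21.1  -3.3 -15.4] x [11.1 41.5] y [-13.    9.4] z [-31.4  21.6]
n 8072 1638 tilt 28.8 ny 0.017 mean mm [-12.6   0.9 -16.4] x [-34.4  14.7] y [-23.8  23.9] z [-31.3  -3.8]
```

Request:
arm_command:
  rows:
    - {"fingers": 30,"travel": [-0.05,0,0.12],"roll": 0}
    - {"fingers": 30,"travel": [-0.05,0,0.12],"roll": 0}
    - {"fingers": 30,"travel": [0,0,-0.8],"roll": 0}
    - {"fingers": 30,"travel": [0,0,-3],"roll": 0}
    - {"fingers": 30,"travel": [0,0,-6.5],"roll": 0}
    - {"fingers": 30,"travel": [0,0,-10.5],"roll": 0}
    - {"fingers": 30,"travel": [0,0,-14.5],"roll": 0}
    - {"fingers": 30,"travel": [0,0,-17],"roll": 0}
    - {"fingers": 30,"travel": [0,0,-17.5],"roll": 0}
    - {"fingers": 30,"travel": [0,0,-17.5],"roll": 0}

```text
time_s: 24.95
tcp_pos: [0.5195, 0.2082, 0.2906]
ee_rot: [[0.983, 0.186, 0.0], [0.186, -0.983, 0.001], [0.0, -0.001, -1.0]]
wrist_force: [-0.4, 0.2, -2.4]
gripper_width: 0.644
```

```bash
cat >> h.py <<'E'
def cpose(sh=4):
    """collar origin in tool frame: fit the capped cylinder to wrist depth; params th,x,z of top centre"""
    s=sense();t=np.array(s['tcp_pos']);R=np.array(s['ee_rot']);X=[]
    for _ in range(sh):
        p,d=capture("wrist");L=(cloud("wrist",d)-t)@R
        k=(d>0)&(abs(L[...,1])<.022)&(abs(L[...,0])<.045)&(L[...,2]>-.035)&(L[...,2]<.03);X.append(L[k])
    X=np.vstack(X)[::5]
    def f(q):
        a=np.array([-np.sin(q[0]),0,-np.cos(q[0])]);r=X-[q[1],q[3],q[2]];h=r@a;rho=np.linalg.norm(r-np.outer(h,a),axis=1)
        dr=rho-.0283;dh=h   # outside distance to solid cylinder, top at h=0
        out=np.hypot(np.maximum(dr,0),np.maximum(dh,0));ins=np.minimum(np.maximum(dr,dh),0)
        # bore points (rho<12mm) ignored
        e=out+ins;e[(rho<.0135)]=0;return e
    b=least_squares(f,[np.radians(29),-.010,-.017,0],loss='soft_l1',f_scale=.0007)
    th,x,z,y=b.x;o=np.array([x,y,z])+.036*np.array([np.sin(th),0,np.cos(th)])
    ow=R@o+t;print("tilt",round(float(np.degrees(th)),1),"origin tool mm",np.round(o*1000,1),"world",np.round(ow,4),"resid",np.round(np.percentile(abs(f(b.x)),[50,80])*1000,2))
    ox=ow-O;rel(ow);return ow
E
python3 - <<'E'
from h import *
to(.5191,.2084,.134)
ctilt("pics/w3.png");cpose()
E
```

```text
t 24.95 tcp [0.5195 0.2082 0.2906] xaz 10.7 toolz [ 0.     0.001 -1.   ] F [-0.4  0.2 -2.4] w 0.644 travel cm [-4.000e-02 -1.000e-02  1.566e+01] j [ 38.  14.  -3.  -0. -73.  62.]
n 7182 1773 tilt -61.3 ny -0.092 mean mm [ 19.6  -1.8 -15.2] x [10.7 29.5] y [-13.   11.3] z [-29.4   2.6]
n 7182 1612 tilt 28.7 ny 0.017 mean mm [-13.1   1.  -14.9] x [-35.2  14.2] y [-24.  24.] z [-29.8  -2.1]
tilt 28.8 origin tool mm [ 6.1  1.1 15.2] world [0.5251 0.2079 0.2739] resid [0.37 0.72]
  s(mm) 101.2 lateral fwd 112.5 tool-y -421.5
```

Request:
arm_command:
  rows:
    - {"fingers": 30,"travel": [-0.5,2.5,0],"roll": 0}
    - {"fingers": 30,"travel": [-1.3,6.5,0],"roll": 0}
    - {"fingers": 30,"travel": [-2.2,11,0],"roll": 0}
    - {"fingers": 30,"travel": [-3.2,15.5,0],"roll": 0}
    - {"fingers": 30,"travel": [-4.1,20,0],"roll": 0}
    - {"fingers": 30,"travel": [-5,24.5,0],"roll": 0}
    - {"fingers": 30,"travel": [-6,29,0],"roll": 0}
    - {"fingers": 30,"travel": [-7,33.5,0],"roll": 0}
    - {"fingers": 30,"travel": [-7.9,38,0],"roll": 0}
    - {"fingers": 30,"travel": [-8.7,42.3,0],"roll": 0}

```text
time_s: 26.2
tcp_pos: [0.5121, -0.2256, 0.2896]
ee_rot: [[0.983, 0.186, -0.002], [0.186, -0.983, 0.0], [-0.002, -0.001, -1.0]]
wrist_force: [1.1, 0.8, -1.7]
gripper_width: 0.641
```

Request:
arm_command:
  rows:
    - {"fingers": 30,"travel": [0,0,0],"roll": 0}
    - {"fingers": 30,"travel": [0,0,0],"roll": 0}
    - {"fingers": 30,"travel": [0,0,0],"roll": 0}

```text
time_s: 26.5
tcp_pos: [0.5126, -0.2231, 0.2899]
ee_rot: [[0.982, 0.186, -0.001], [0.186, -0.982, 0.0], [-0.001, -0.001, -1.0]]
wrist_force: [-0.2, -0.7, -0.7]
gripper_width: 0.642
```

Run:
```python
from h import *
to(.5122,-.2239,.2179)
cpose(2)
```

```text
t 26.5 tcp [ 0.5126 -0.2231  0.2899] xaz 10.74 toolz [-0.001  0.    -1.   ] F [-0.2 -0.7 -0.7] w 0.642 travel cm [-0.05  0.08  7.2 ] j [ -7.  14.  -4.  -0. -73. 108.]
tilt 29.0 origin tool mm [ 6.6  0.5 13.9] world [ 0.5192 -0.2224  0.2759] resid [0.36 0.7 ]
  s(mm) 146.9 lateral fwd 37.4 tool-y -0.3
```

Request:
arm_command:
  rows:
    - {"fingers": 30,"travel": [-0.05,0,1],"roll": 0}
    - {"fingers": 30,"travel": [-0.05,0,3],"roll": 0}
    - {"fingers": 30,"travel": [-0.05,0,5],"roll": 0}
    - {"fingers": 30,"travel": [-0.05,0,6.3],"roll": 0}
    - {"fingers": 30,"travel": [-0.05,0,7],"roll": 0}
    - {"fingers": 30,"travel": [-0.05,0,7.2],"roll": 0}
    - {"fingers": 30,"travel": [-0.05,0,7.2],"roll": 0}
    - {"fingers": 30,"travel": [-0.05,0,7.2],"roll": 0}

```text
time_s: 27.4
tcp_pos: [0.5128, -0.2238, 0.2194]
ee_rot: [[0.983, 0.186, 0.002], [0.186, -0.983, -0.001], [0.001, 0.001, -1.0]]
wrist_force: [-0.4, 1.0, -1.3]
gripper_width: 0.638
```

Run:
```python
from h import *
to(.5122,-.2239,.2179)
cpose(2);crop("pre2.png",50)
```

```text
t 27.4 tcp [ 0.5128 -0.2238  0.2194] xaz 10.73 toolz [ 0.002 -0.001 -1.   ] F [-0.4  1.  -1.3] w 0.638 travel cm [-0.06 -0.    0.15] j [ -7.  16. -10.   0. -63. 108.]
tilt 29.1 origin tool mm [ 6.2  0.9 14.4] world [ 0.5191 -0.2235  0.205 ] resid [0.36 0.69]
  s(mm) 85.7 lateral fwd 1.7 tool-y 0.9
```

View pics/pre2.png

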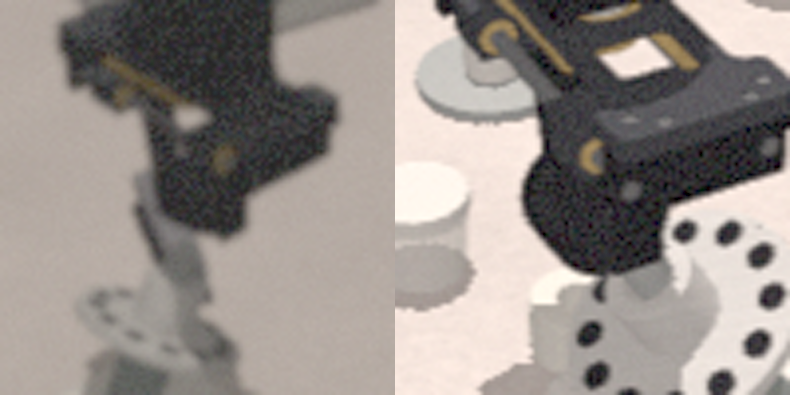

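Run:
```python
from h import *
t=np.array(sense()['tcp_pos'])
for n in ["scene","side"]:
    cal=get_calibration(n);f=200/np.tan(np.radians(cal['fov_y']/2))
    def pr(X):
        c=(np.array(X)-np.array(cal['origin']))@np.array(cal['attitude']);return np.array([cal['cx']+f*c[0]/c[2],cal['cy']+f*c[1]/c[2]])
    c0=pr(t).astype(int)
    q=lambda X:np.round((pr(X)-c0+50)*3.95).astype(int).tolist()
    ow=np.array([.5191,-.2235,.205])
    print(n,"tip",q(O+.07*A),"hubtop",q(O+.044*A),"O",q(O),"collar o",q(ow),"top",q(ow+.036*A))
    p,d=capture(n);P=cloud(n,d)
    k=(d>0)&(np.linalg.norm(P-(O+.062*A),axis=-1)<.02)&(P[...,2]<.196);print(k.sum(),P[k].mean(0),P[k].min(0),P[k].max(0))
    if n=="side": continue
    # what is at crop (145,185)
    u,v=(np.array([145,185])/3.95+c0-50).astype(int);print("pt",P[v-1:v+2,u-1:u+2].reshape(-1,3).round(3))
```

```text
scene tip [187, 243] hubtop [174, 279] O [152, 337] collar o [192, 221] top [211, 170]
75 [ 0.53432546 -0.21595624  0.18305772] [ 0.52156639 -0.22793263  0.16755268] [ 0.54485525 -0.20863361  0.19522879]
pt [[ 0.42  -0.503  0.046]
 [ 0.418 -0.499  0.048]
 [ 0.415 -0.498  0.048]
 [ 0.422 -0.499  0.046]
 [ 0.42  -0.495  0.047]
 [ 0.419 -0.491  0.049]
 [ 0.424 -0.497  0.043]
 [ 0.424 -0.487  0.049]
 [ 0.421 -0.486  0.049]]
side tip [228, 241] hubtop [254, 272] O [296, 321] collar o [216, 221] top [176, 174]
61 [ 0.53487375 -0.22541978  0.17421639] [ 0.5245348  -0.22913143  0.16508931] [ 0.54557752 -0.21595235  0.1816269 ]
```

The bright object at left (145,185) is background 0.28 m behind. The projected tip (187,243) lies just under the collar, as it should. Inserting.

Request:
arm_command:
  rows:
    - {"fingers": 30,"travel": [-0.15,-0.05,0],"roll": 0}
    - {"fingers": 30,"travel": [0.1,-0.05,0.43],"roll": 0}
    - {"fingers": 30,"travel": [0.35,-0.05,0.87],"roll": 0}
    - {"fingers": 30,"travel": [0.6,-0.05,1.3],"roll": 0}
    - {"fingers": 30,"travel": [0.85,-0.05,1.73],"roll": 0}
    - {"fingers": 30,"travel": [1.1,-0.05,2.17],"roll": 0}
    - {"fingers": 30,"travel": [1.35,-0.05,2.6],"roll": 0}
    - {"fingers": 30,"travel": [1.35,-0.05,2.6],"roll": 0}
    - {"fingers": 30,"travel": [1.35,-0.05,2.6],"roll": 0}

```text
time_s: 28.6
tcp_pos: [0.5255, -0.2208, 0.1924]
ee_rot: [[0.983, 0.186, -0.0], [0.186, -0.983, -0.0], [-0.0, -0.0, -1.0]]
wrist_force: [0.4, -0.8, -1.5]
gripper_width: 0.643
```

Run:
```python
from h import *
to(.5122,-.2239,.2179)
cpose(2)
```

```text
t 28.6 tcp [ 0.5255 -0.2208  0.1924] xaz 10.71 toolz [-0. -0. -1.] F [ 0.4 -0.8 -1.5] w 0.643 travel cm [-1.36  0.05 -2.55] j [ -7.  19. -11.   0. -60. 107.]
tilt 20.3 origin tool mm [ 2.6  1.  14.7] world [ 0.5282 -0.2213  0.1777] resid [1.65 2.93]
  s(mm) 57.3 lateral fwd -3.8 tool-y 0.4
```

Request:
arm_command:
  rows:
    - {"fingers": 30,"travel": [0.1,0,0.17],"roll": 0}
    - {"fingers": 30,"travel": [0.2,0,0.35],"roll": 0}
    - {"fingers": 30,"travel": [0.3,0,0.52],"roll": 0}
    - {"fingers": 30,"travel": [0.4,0,0.69],"roll": 0}
    - {"fingers": 30,"travel": [0.45,0,0.78],"roll": 0}
    - {"fingers": 30,"travel": [0.45,0,0.78],"roll": 0}
    - {"fingers": 30,"travel": [0.45,0,0.78],"roll": 0}

```text
time_s: 29.4
tcp_pos: [0.5299, -0.22, 0.1847]
ee_rot: [[0.983, 0.186, -0.0], [0.186, -0.983, -0.0], [-0.0, 0.0, -1.0]]
wrist_force: [-0.3, 1.0, -2.0]
gripper_width: 0.637
```

Request:
arm_command:
  rows:
    - {"fingers": 30,"travel": [0.03,0,0.05],"roll": 0}
    - {"fingers": 30,"travel": [0.06,0,0.1],"roll": 0}
    - {"fingers": 30,"travel": [0.09,0,0.15],"roll": 0}
    - {"fingers": 30,"travel": [0.12,0,0.2],"roll": 0}
    - {"fingers": 30,"travel": [0.12,0,0.2],"roll": 0}

```text
time_s: 29.9
tcp_pos: [0.5307, -0.2199, 0.1834]
ee_rot: [[0.983, 0.186, -0.001], [0.186, -0.983, -0.0], [-0.001, 0.0, -1.0]]
wrist_force: [-4.7, 0.1, 4.0]
gripper_width: 0.642
```

Request:
arm_command:
  rows:
    - {"fingers": 30,"travel": [0.03,0,0.05],"roll": 0}
    - {"fingers": 30,"travel": [0.06,0,0.1],"roll": 0}
    - {"fingers": 30,"travel": [0.06,0,0.1],"roll": 0}
    - {"fingers": 30,"travel": [0.06,0,0.1],"roll": 0}

```text
time_s: 30.3
tcp_pos: [0.5307, -0.2199, 0.1833]
ee_rot: [[0.983, 0.186, -0.001], [0.186, -0.983, -0.001], [-0.001, 0.0, -1.0]]
wrist_force: [-5.8, 1.7, 8.6]
gripper_width: 0.641
```

Run:
```python
from h import *
to(.5122,-.2239,.2179)
ctilt()
```

```text
t 30.3 tcp [ 0.5307 -0.2199  0.1833] xaz 10.72 toolz [-0.001 -0.001 -1.   ] F [-5.8  1.7  8.6] w 0.641 travel cm [-1.9   0.05 -3.46] j [ -6.  20. -11.   0. -60. 107.]
n 8780 1764 tilt -59.9 ny 0.031 mean mm [ 20.5   2.  -17.1] x [11.6 30.4] y [-11.1  12.4] z [-31.3   0.4]
n 8780 1217 tilt -64.4 ny 0.033 mean mm [21.5  0.1 -1.1] x [ 7.4 36.9] y [-19.2  22.1] z [-29.3  29.9]
```

Request:
arm_command:
  rows:
    - {"fingers": 66,"travel": [0,0,0],"roll": 0}
    - {"fingers": 70,"travel": [0,0,0],"roll": 0}
    - {"fingers": 80,"travel": [0,0,0],"roll": 0}
    - {"fingers": 95,"travel": [0,0,0],"roll": 0}
    - {"fingers": 95,"travel": [0,0,0],"roll": 0}
    - {"fingers": 95,"travel": [0,0,0],"roll": 0}

```text
time_s: 30.95
tcp_pos: [0.5318, -0.2196, 0.1816]
ee_rot: [[0.983, 0.186, 0.0], [0.186, -0.983, -0.0], [0.0, 0.0, -1.0]]
wrist_force: [-0.7, 0.2, 0.5]
gripper_width: 0.924
```

Request:
arm_command:
  rows:
    - {"fingers": 95,"travel": [0,0,-1],"roll": 0}
    - {"fingers": 95,"travel": [0,0,-3],"roll": 0}
    - {"fingers": 95,"travel": [0,0,-6],"roll": 0}
    - {"fingers": 95,"travel": [0,0,-10],"roll": 0}
    - {"fingers": 95,"travel": [0,0,-13],"roll": 0}
    - {"fingers": 95,"travel": [-3,-4,-13],"roll": 0}
    - {"fingers": 95,"travel": [-6,-8,-13],"roll": 0}
    - {"fingers": 95,"travel": [-6,-8,-13],"roll": 0}

```text
time_s: 31.75
tcp_pos: [0.4535, -0.1501, 0.313]
ee_rot: [[0.982, 0.188, 0.0], [0.188, -0.982, 0.001], [0.001, -0.001, -1.0]]
wrist_force: [0.1, -0.2, 1.3]
gripper_width: 0.946
```

Run:
```python
from h import *
to(.5122,-.2239,.2179)
I=[]
for n in ["scene","side"]:
    p,P,nn,m,Y=tilt(n,O+.01*A,.09,.19,.065)           # carrier disc plane
    print("  disc top plane s mm",round(float((m-O)@A*1000),1))
    c=O+.08*A;p,P,nn,m,Y=tilt(n,c,c[2]-.03,c[2]+.04,.034)
    print("  collar top s mm (80)",round(float((m-O)@A*1000),1))
    print("  pots",[np.round(r['position'],3).tolist() for r in search_frame(n,"pot_a") if r['p']>.5])
    v=(slice(60,220),slice(200,400)) if n=="scene" else (slice(150,330),slice(230,430))
    I.append(cv2.resize(p[v][:,:,::-1],(390,340),interpolation=cv2.INTER_CUBIC))
a=np.hstack(I)/255.;cv2.imwrite("pics/final.png",(255*np.clip(a*1.2,0,1)**.7).astype(np.uint8))
```

```text
t 31.75 tcp [ 0.4535 -0.1501  0.313 ] xaz 10.86 toolz [ 0.     0.001 -1.   ] F [ 0.1 -0.2  1.3] w 0.946 travel cm [4.37 8.36 9.5 ] j [  1.   5. -11.  -0. -74. 100.]
scene 951 350 tilt 29.4 az 189.8 n [-0.484 -0.084  0.871] mean [ 0.5601 -0.2067  0.1443] min [ 0.5026 -0.2749  0.1115] max [ 0.6058 -0.1577  0.1685]
  disc top plane s mm 11.3
scene 269 82 tilt 29.2 az 190.4 n [-0.48  -0.088  0.873] mean [ 0.521  -0.2217  0.2011] min [ 0.4979 -0.2465  0.1878] max [ 0.5433 -0.1952  0.2126]
  collar top s mm (80) 81.1
  pots [[0.475, 0.034, 0.062], [0.722, -0.09, 0.06], [0.773, 0.109, 0.059]]
side 2392 1454 tilt 29.8 az 190.3 n [-0.489 -0.089  0.868] mean [ 0.5563 -0.23    0.1383] min [ 0.5025 -0.2753  0.1088] max [ 0.6052 -0.1618  0.1681]
  disc top plane s mm 10.2
side 837 433 tilt 30.1 az 190.2 n [-0.494 -0.089  0.865] mean [ 0.5196 -0.2234  0.1987] min [ 0.4959 -0.2498  0.1841] max [ 0.5427 -0.1945  0.213 ]
  collar top s mm (80) 79.9
  pots [[0.714, -0.122, 0.054], [0.468, 0.006, 0.054], [0.764, 0.076, 0.048]]
```

View pics/final.png

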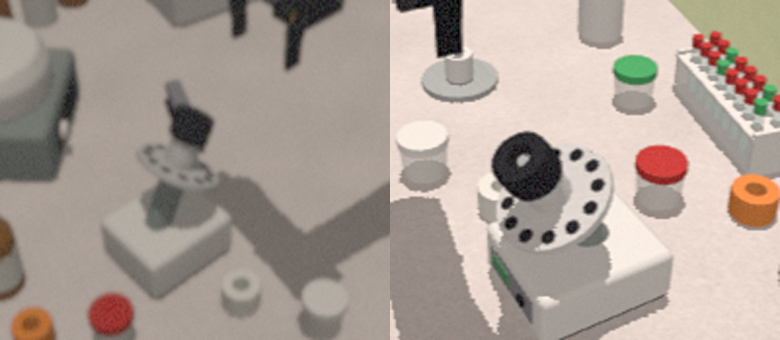

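Carrier and collar are both seated: the disc top is at 10.2–11.3 mm (10 expected), the collar top at 79.9–81.1 mm (80 expected), and both tilts are about 30°. In the picture the collar sits at (525,165) on the hub, and the pots stand where they were. Handing in.

```bash
python3 -c "
from station import *
print(finish_job())"
```

```text
the job is handed in; nothing more can be done
None
```

The mixer is back together: the carrier is home on the flange and the black collar sits on its hub. I handed the job in at about 32 s of robot time, with the gripper open and clear of everything.

- **How it was done:** The tool can't be tilted, so I pressed each part against the drying stand's peg until it turned about 29° in the grip. I then slid it slowly down the leaning spindle until the wrist force showed light contact, roughly 10–15 N, and released it.
- **Carrier:** The last depth check put the disc's top face 10.2 mm (side camera) and 11.3 mm (scene camera) above the flange; 10 mm is fully home. The tilt was 29.4–29.8°.
- **Collar:** Its top face was at 79.9 mm (side) and 81.1 mm (scene), against 80 mm when flush on the hub. The tilt was 29.2–30.1°.
- **Pots:** In the last picture all three are upright. Five of the six position readings match the first look to within a few millimetres. The side camera had no first reading for the red pot.

**What failed or disagreed:**
- The first press of the collar on the peg missed its edge without touching. I shifted it 6 mm and repeated the press.
- One collar position fit went wrong during insertion because the spindle was in view. I ignored it and used the commanded travel and the force instead.
- The two cameras differ by about 1 mm along the spindle, which is within the calibration.

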